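Check a motorcycle battery: sensor clip on the tab, then aim the thermometer wand

TASK

Check the battery on the bench: squeeze the sprung sensor clip off its stand and let it grip the battery's flat upright tab, pushed fully down onto it. Then draw the thermometer wand out of its holder, lean it over to about 45 degrees, head down, and aim its head at the top of the battery's round post from about 4 cm away. Finish while still holding the wand raised and still like that, touching nothing with it, the clip still on the tab and the other things on the bench undisturbed.

Things in the scene. Friction and masses are not known exactly. Their poses are not given: they have to be found in the camera images.
- battery: Motorcycle battery, fixed: black case with grey top, 87 (x) x 150 (y) x 105 (z) mm. Origin: centre of its underside. On its top, 50 mm from the middle towards +y, stands the flat steel tab; 50 mm towards -y the round steel post. It turns up to 0.5 rad either way
- tab (a point): Middle of the top edge of the flat upright tab, a steel plate 4 mm thick (along the battery's x), 22 mm wide (along its y), standing 30 mm above the battery's top; axes as the battery's
- post (a point): Centre of the top face of the round post, 16 mm diameter, standing 18 mm above the battery's top
- stand: Small steel parking stand, fixed: base 80 x 90 x 12 mm with an upright plate 4 mm thick (along its x), 56 mm wide (along its y), top edge 70 mm above the bench; the clip starts upright on this plate, within 10 mm of its middle. Origin: centre of its underside. May be left or right of the battery
- clip: Sprung sensor clip like a big clothes peg, 45 g: steel jaws below, black handles above, 18 mm wide along its y. Origin: between the jaws, where the plate's edge stops under the pivot barrel; fully on the tab it lies at tab. z up to the handles, x across the jaws. Pivot 8 mm above the origin; jaws reach 26 mm below it. Frame rides on one handle: tilts 0.22 rad about y when squeezed fully
- clip_grip (a point): Middle between the clip's two handles, 40 mm above its origin. The handles reach from 32 mm below to 17 mm above this point. At rest they flare: here 40 mm over their outer faces (along the clip's x), 47 mm at the tops. Squeezed fully the outer faces are parallel, 26 mm apart, and the jaws stand about 18 mm open
- clip_jaw (a joint): Opening of the clip, rad: 0 = jaws parallel and 4 mm apart (on a plate), 0.44 = squeezed fully (stop), about -0.1 = shut on nothing. Spring: about 3 N at the handles to start, 7 N to open fully; a grip of 12 to 20 N holds it open against the stop
- holder: Fixed grey block, 70 x 70 x 85 mm, with an upright round hole 24 mm wide and 75 mm deep in the middle of its top, in which the wand stands head down. Origin: centre of its underside. May be left or right of the battery
- wand: Infrared thermometer wand, 80 to 150 g: straight, 195 mm long. Origin: centre of its head, the flat lower end in the holder. z runs along the wand from head to handle end (up in the holder). Round steel stem 18 mm diameter from 0 to 100 mm, then a black square handle 24 x 24 mm from 100 to 195 mm. In the holder the head is 10 mm above the bench. Balance point about 117 mm from the head
- spot (a point): The point where the wand aims: on its axis, 40 mm in front of its head (at z = -40 mm of the wand)
- bearing: Steel ring bearing, 62 mm diameter, 18 mm high, lying in front of the battery. Loose bystander; leave it where it is. Origin: centre of its underside
- wrench: Steel wrench lying flat behind the battery. Loose bystander; leave it where it is. Origin: about its middle, on its underside
- bulb_box: Small cardboard box, 60 x 85 x 45 mm, left of the battery. Loose bystander; leave it where it is. Origin: centre of its underside
- grease_jar: White jar, 68 mm diameter, 60 mm high, right of the battery. Loose bystander; leave it where it is. Origin: centre of its underside
- filter_box: White paper box, 85 x 85 x 75 mm, on the left. Loose bystander; leave it where it is. Origin: centre of its underside

How it is judged:
By the outcome, as a careful person would: the job done as asked, in the order asked, and still so for the second after the job is handed in, while the arm keeps its last pose, push and grip.
It also fails if it takes over 56 s, if anything falls off the work surface, if the arm or the gripper's body presses on something with over 40 N, if the wrist force passes 120 N, or if a joint passes its speed limit or range.

ROBOT

A 7-joint arm with a two-finger parallel gripper is mounted at the origin on the work surface. World frame = base frame: x ahead of the robot, y to its left, z up, the work surface at z = 0. Lengths are in m, angles in rad, forces in N, time in s.
With the tool pointing down it reaches from about 0.425 to 0.925 m from the base axis. Payload 6.8 kg.
Tool frame: the origin (TCP) lies at the very end of the fingers, on their centre line; the grasp point (between the pads) lies 19 mm behind it (r.grip_depth is the distance from the TCP to the grasp point, in m); z points along the fingers, y is the direction in which the jaws open and shut (so a half turn about z gives the same grasp; the last joint's range is limited). The gripper opens to 85 mm and grips with 20 to 120 N. Pads are 22 mm wide; open, the fingers measure 114 mm over their backs; the gripper's body (76 mm by 85 mm) begins 54 mm behind the grasp point. The pads swing forward as they close: fully open they stand 13 mm farther back than shut.
Start: joints at [-1.41, 0.477, 0.022, 1.555, -0.011, 1.109, -0.083], TCP at [0.179, 0.651, 0.231] pointing down, gripper open.
Joint ranges: [-2.96, 2.96], [-0.34, 2.1], [-1.41, 1.46], [0.24, 2.44], [-1.37, 4.51], [0.17, 1.92], [-2.96, 2.96]. Speed limits (rad/s): [2.39, 2.39, 3.14, 3.14, 3.14, 3.14, 3.14].

INTERFACE

Orientations are given as a rotation vector (axis times angle).
In Python, from bench import r, grab_frame gives the robot as it stands. The module is installed in compiled form; this text tells all that it offers.
- The arm moves only by the tool play_rows, never from a script. Its argument "increments" is a list of rows, each a list of 7 numbers: the shift along the tool's x, y, z in mm, then the turn, a rotation vector about the tool's x, y, z in rad, then the closure in counts, from 0 (fully open) to 255 (shut). In form: [[tx, ty, tz, rx, ry, rz, claw], ...]. A call has 1 to 5 rows; each row shifts and turns the pose as measured when the row begins, along the tool's axes as they then stand; what a row does not reach is not made up. A row lasts 1/10 s, in which the tool goes at most 50 mm and 8.59 degrees, less where a joint would pass 70% of its speed; a pose out of reach is approached as far as the arm can. A call is refused whole if a number of a shift passes 50 or a number of a turn 0.15, either way. A call with a gripper value outside its range is refused whole. The fingers move at their own pace and stop on an object; "force" is the grip in N (left out, the last holds). Time passes only in rows, so rows that do not move let the fingers close. It gives the time, the measured TCP pose, the force and the opening at its end, in the units of the state.
- r.get_obs(): the state, without advancing time (a new reading comes with each control period).
- grab_frame(name): name is "scene" or "side" or "wrist"; returns a dict with "color" (480x640x3 uint8, blue, green, red), "depth" (480x640 float32, m along the optical axis (not along the pixel's ray), 0 where there is no reading), "K" (3x3 intrinsics, pixels), "T" (4x4, takes a point from camera to world coordinates). Camera axes: x right, y up, looking along -z (the intrinsics and any distortion apply to the point x, -y, -z); pixel columns grow to the right and rows downward; lengths in m; the calibration is good to about 2 mm. A picture is of the moment at which its call begins.
- r.hand_in(): hands the job in, once; it reports no verdict.
The state is a dict: "clock": time; "joints": joint angles; "qvel": joint speeds; "tau": joint torques, N m; "tcp_pos": TCP position; "orientation": TCP orientation; "contact_force": force on the tool from outside, world axes, zero at the start; "moment": the same for the moment, N m; "grip_width": finger opening in m.
Only numpy, scipy, OpenCV 4.12 (cv2) and the standard library are available. Lean on these libraries where they do the work, as an engineer would, in place of code of your own. Each camera call takes 0.05 s, during which the arm holds its last target.

## Working session

There is one attempt and no reset: what is moved stays moved. The work goes in short steps, Python scripts to look and compute and a tool call to move; the robot and the scene stay as the last step left them, time stands still between calls to the robot, and variables do not carry over. Pictures are saved under pics/ and viewed, and the job is handed in when it is done.

Besides the shell and the picture viewer there is one more tool, called after "Call:" as name([rows], argument=value, ...), one row to a line, values as JSON. play_rows: Moves the arm, as the interface text tells. Its arguments: {"type":"object","properties":{"increments":{"type":"array","items":{"type":"array","items":{"type":"number"}}},"force":{"type":"number"}},"required":["increments"]}

```bash
mkdir -p pics; ls
python3 - <<'E'
from bench import r, grab_frame
import cv2,numpy as np
print(r.get_obs())
for n in ["scene","side","wrist"]:
    f=grab_frame(n); cv2.imwrite(f"pics/{n}0.png",f["color"]); np.savez(f"pics/{n}0.npz",**f)
    print(n,f["K"].tolist(),np.round(f["T"],3).tolist(),[k for k in f])
E
```

```text
pics
{'clock': 0.0, 'joints': array([-1.41007604,  0.47776881,  0.02234339,  1.5564576 , -0.01149737,
        1.10927694, -0.08310864]), 'qvel': array([-1.41739444e-03,  1.25755638e-03,  5.07259941e-05,  1.36663884e-03,
        8.99493337e-04, -9.87201040e-04, -1.11058908e-03]), 'tau': array([ 5.81496170e-04, -5.96448255e+01,  1.60839424e+00, -2.81202257e+01,
        1.25180781e-02,  9.41197271e-03,  8.80844368e-06]), 'tcp_pos': array([0.17913722, 0.65018693, 0.23034416]), 'orientation': array([-4.20960705e-01, -3.11315532e+00,  2.79502854e-03]), 'contact_force': array([-0.95814401,  0.7136896 , -1.36539637]), 'moment': array([-0.02873462, -0.03011926,  0.01601096]), 'grip_width': 0.08534098950883649}
scene [[441.0580575633004, 0.0, 322.16309546263665], [0.0, 441.0580575633004, 235.04278042231928], [0.0, 0.0, 1.0]] [[-0.602, -0.429, 0.673, 1.275], [0.798, -0.331, 0.503, 0.608], [0.008, 0.84, 0.542, 0.649], [0.0, 0.0, 0.0, 1.0]] ['color', 'depth', 'K', 'T']
side [[473.6123603061352, 0.0, 322.64535560671374], [0.0, 473.6123603061352, 239.46215359409658], [0.0, 0.0, 1.0]] [[0.722, 0.497, -0.481, 0.151], [-0.692, 0.529, -0.492, -0.351], [0.01, 0.688, 0.726, 0.743], [0.0, 0.0, 0.0, 1.0]] ['color', 'depth', 'K', 'T']
wrist [[370.2897467515033, 0.0, 323.98969009122544], [0.0, 370.2897467515033, 238.94648849690378], [0.0, 0.0, 1.0]] [[0.266, -0.929, -0.258, 0.114], [0.964, 0.256, 0.072, 0.668], [-0.001, -0.268, 0.963, 0.374], [0.0, 0.0, 0.0, 1.0]] ['color', 'depth', 'K', 'T']
```

View pics/scene0.png

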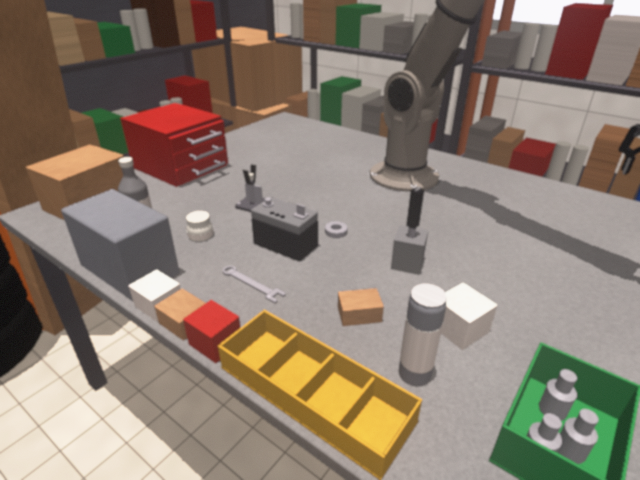

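View pics/side0.png

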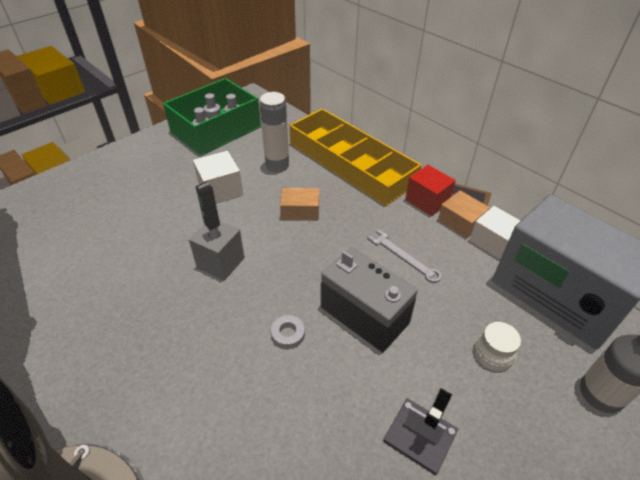

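View pics/wrist0.png

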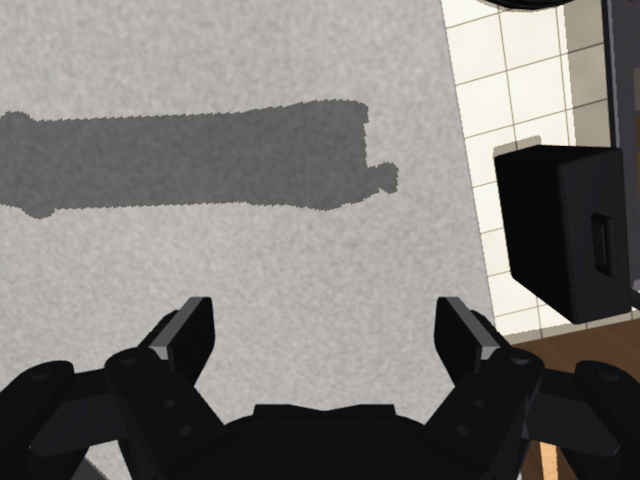

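The scene view shows the battery at about (285,228), clip stand (250,195) and holder with wand (410,240). The side view shows the tab at (347,261), post (393,294), clip (438,408) and wand handle (207,205). Next I'll measure.

```bash
cat > h.py <<'E'
import numpy as np,cv2
from scipy.spatial.transform import Rotation as R
def cloud(f):
    d=f["depth"];K=f["K"];T=f["T"];v,u=np.mgrid[0:480,0:640]
    x=(u-K[0,2])/K[0,0]*d;y=(v-K[1,2])/K[1,1]*d
    P=np.stack([x,-y,-d,np.ones_like(d)],-1)@T.T
    P=P[...,:3].copy();P[d<=0]=np.nan
    return P
def proj(f,p):
    q=np.linalg.inv(f["T"])@np.append(p,1);K=f["K"]
    return np.array([K[0,0]*q[0]/-q[2]+K[0,2],K[1,1]*-q[1]/-q[2]+K[1,2]])
def ray(f,u,v):
    K=f["K"];d=np.array([(u-K[0,2])/K[0,0],-(v-K[1,2])/K[1,1],-1.]);d=f["T"][:3,:3]@d
    return f["T"][:3,3],d/np.linalg.norm(d)
def tri(fs,uvs):
    A=np.zeros((3,3));b=np.zeros(3)
    for f,(u,v) in zip(fs,uvs):
        o,d=ray(f,u,v);M=np.eye(3)-np.outer(d,d);A+=M;b+=M@o
    p=np.linalg.solve(A,b)
    return p,[float(np.linalg.norm(np.cross(p-ray(f,*uv)[0],ray(f,*uv)[1]))) for f,uv in zip(fs,uvs)]
E
python3 - <<'E'
from h import *
S=dict(np.load("pics/scene0.npz"));D=dict(np.load("pics/side0.npz"))
ims=[]
for f,c in((S,(210,150,440,290)),(D,(180,170,480,480))):
    x0,y0,x1,y1=c;im=f["color"][y0:y1,x0:x1]
    k=3 if f is S else 2
    ims.append(cv2.resize(im,None,fx=k,fy=k,interpolation=cv2.INTER_CUBIC))
cv2.imwrite("pics/cs.png",ims[0]);cv2.imwrite("pics/cd.png",ims[1][:600])
for n,f in(("S",S),("D",D)):
    P=cloud(f);
    # height map ortho, x .3-.9 , y -.4..0.3
    img=np.zeros((600,800),np.uint8)
    for p in P.reshape(-1,3):
        if np.isnan(p).any():continue
        i=int((p[0]-.25)*1000);j=int((.4-p[1])*1000)
        if 0<=i<600 and 0<=j<800: img[599-i,j]=max(img[599-i,j],min(255,max(1,int(p[2]*1000)+1)))
    np.save(f"pics/hm{n}.npy",img)
    cv2.imwrite(f"pics/hm{n}.png",cv2.applyColorMap(img,cv2.COLORMAP_JET))
E
```

```text
(no output)
```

View pics/cs.png

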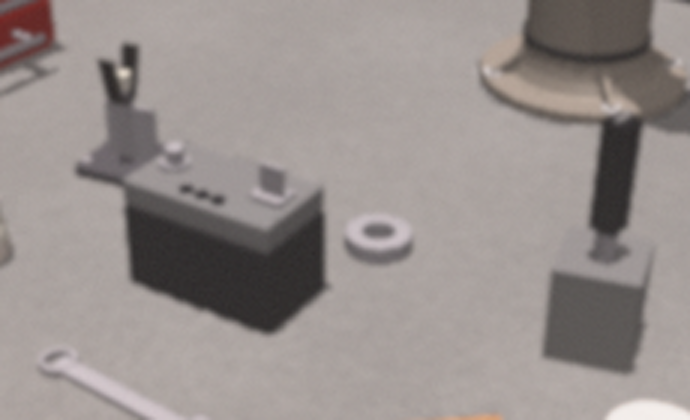

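View pics/cd.png

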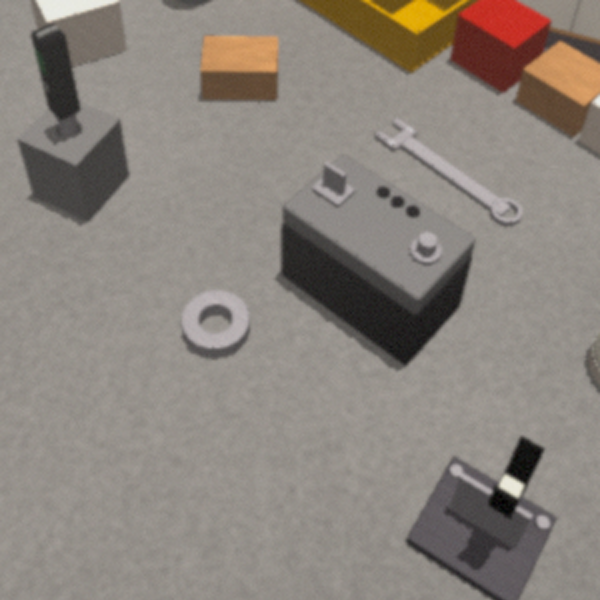

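View pics/hmD.png

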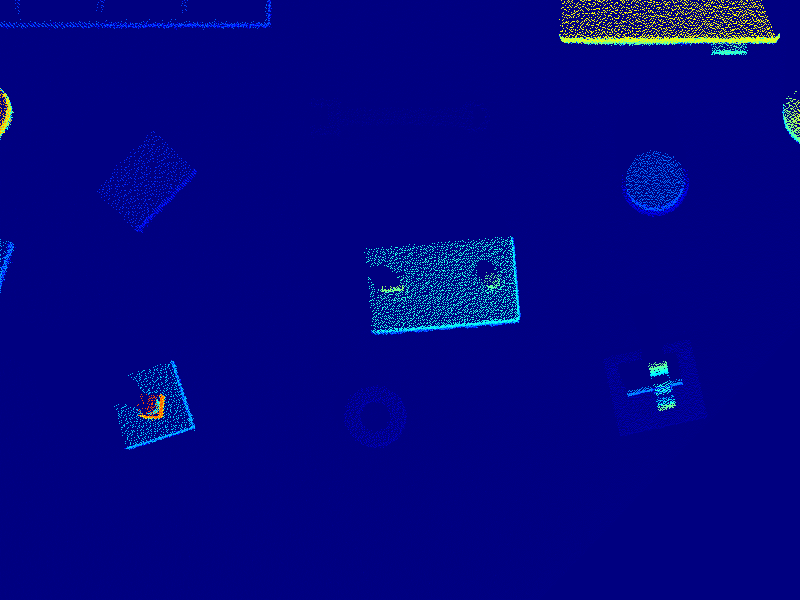

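View pics/hmS.png

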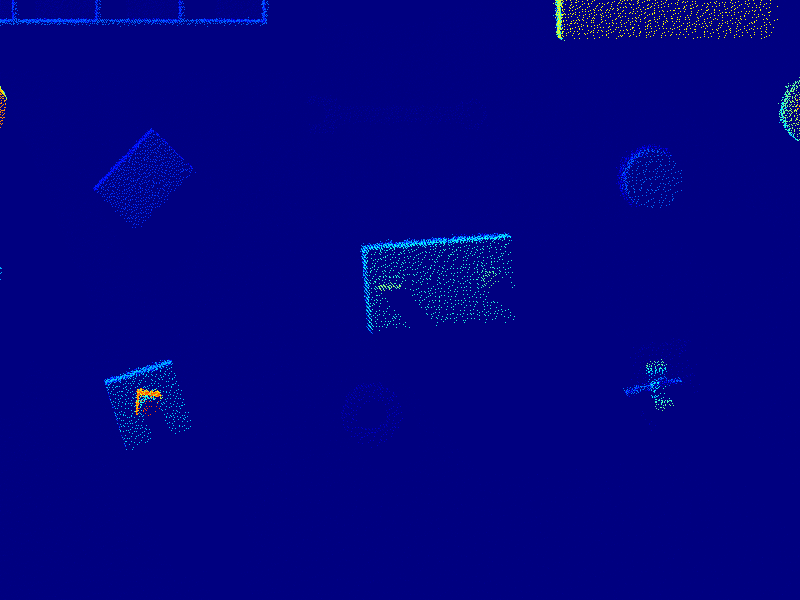

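Run:
```python
from h import *
np.set_printoptions(precision=4,suppress=True)
for n in("scene","side"):
    f=dict(np.load(f"pics/{n}0.npz"));P=cloud(f).reshape(-1,3);P=P[~np.isnan(P).any(1)]
    def box(x0,x1,y0,y1,z0,z1): 
        m=(P[:,0]>x0)&(P[:,0]<x1)&(P[:,1]>y0)&(P[:,1]<y1)&(P[:,2]>z0)&(P[:,2]<z1);return P[m]
    print(n)
    b=box(.5,.64,-.14,.06,.095,.112);print("bat top z",np.median(b[:,2]));rc=cv2.minAreaRect((b[:,:2]*1000).astype(np.float32));print(rc)
    t=box(.53,.60,-.02,.04,.115,.2);print("tab",len(t),t.min(0),t.max(0),np.median(t,0))
    tt=t[t[:,2]>.13];print(" tabtop",cv2.minAreaRect((tt[:,:2]*1000).astype(np.float32)) if len(tt)>2 else 0)
    p=box(.53,.60,-.14,-.06,.118,.2);print("post",len(p),p.min(0),p.max(0),p.mean(0))
    s=box(.4,.52,-.32,-.2,.04,.0735);print("plate",len(s),s.min(0),s.max(0));s=s[s[:,2]>.06];print(cv2.minAreaRect((s[:,:2]*1000).astype(np.float32)))
    s=box(.38,.55,-.35,-.18,.005,.016);print("base",np.median(s[:,2]),cv2.minAreaRect((s[:,:2]*1000).astype(np.float32)))
    c=box(.4,.52,-.32,-.2,.085,.2);print("clip",len(c),c.min(0),c.max(0),cv2.minAreaRect((c[:,:2]*1000).astype(np.float32)))
    for z0 in(.08,.09,.1,.11,.12):
        q=c[(c[:,2]>=z0)&(c[:,2]<z0+.01)];print("  ",z0,len(q),q.min(0) if len(q) else 0,q.max(0) if len(q) else 0)
    h=box(.37,.54,.18,.32,.078,.09);print("hold",np.median(h[:,2]),cv2.minAreaRect((h[:,:2]*1000).astype(np.float32)))
    w=box(.37,.54,.18,.32,.1,.25);print("wand",len(w),w.min(0),w.max(0))
    for z0 in(.09,.12,.15,.18,.195):
        q=w[(w[:,2]>=z0)&(w[:,2]<z0+.015)];print("  ",z0,len(q),cv2.minAreaRect((q[:,:2]*1000).astype(np.float32)) if len(q)>3 else 0)
```

```text
scene
bat top z 0.10395200525981574
((567.5280151367188, -38.95503234863281), (88.1091079711914, 149.50425720214844), 3.6833956241607666)
tab 63 [ 0.5593 -0.0009  0.1154] [0.5678 0.0213 0.1359] [0.5632 0.0101 0.1263]
 tabtop ((562.9322509765625, 10.662903785705566), (5.474924087524414, 20.881498336791992), 10.327808380126953)
post 24 [ 0.5629 -0.0982  0.1181] [ 0.579  -0.0837  0.1228] [ 0.5717 -0.0897  0.1211]
plate 154 [ 0.4523 -0.2811  0.0401] [ 0.4785 -0.2233  0.0731]
((463.94342041015625, -252.8748779296875), (22.972204208374023, 54.767818450927734), 27.423404693603516)
base 0.011009218747361327 ((467.3006286621094, -264.92266845703125), (84.03904724121094, 70.95533752441406), 15.436659812927246)
clip 153 [ 0.4397 -0.274   0.0857] [ 0.4903 -0.2461  0.1252] ((464.7138671875, -259.99951171875), (50.02726364135742, 20.10000991821289), 11.434715270996094)
   0.08 15 [ 0.4504 -0.2656  0.0857] [ 0.4812 -0.2497  0.09  ]
   0.09 41 [ 0.4476 -0.2695  0.0901] [ 0.4826 -0.2469  0.0999]
   0.1 40 [ 0.4452 -0.2714  0.1004] [ 0.4877 -0.2461  0.1096]
   0.11 38 [ 0.4402 -0.2728  0.1101] [ 0.490
[... 2064 characters left out ...]
8.95021057128906), (72.43824768066406, 71.6782455444336), 16.4222412109375)
wand 746 [0.4298 0.2355 0.1001] [0.4559 0.2624 0.2072]
   0.09 13 ((442.38775634765625, 245.39877319335938), (8.842398643493652, 17.16323471069336), 62.216243743896484)
   0.12 92 ((439.39068603515625, 243.37461853027344), (15.770055770874023, 30.16334342956543), 47.60746383666992)
   0.15 103 ((439.2038879394531, 243.56582641601562), (16.545560836791992, 30.351200103759766), 45.40892791748047)
   0.18 108 ((439.1385498046875, 244.14012145996094), (15.67336368560791, 31.66393280029297), 41.72581481933594)
   0.195 163 ((444.40484619140625, 249.6045379638672), (25.51791763305664, 24.11064910888672), 84.92388916015625)
```

```bash
cat >> h.py <<'E'
def pose():
    from bench import r
    o=r.get_obs();return np.array(o["tcp_pos"]),R.from_rotvec(o["orientation"]),o
def down(yaw):  # tool z down, tool y axis at world yaw angle
    y=np.array([np.cos(yaw),np.sin(yaw),0]);z=np.array([0,0,-1.]);x=np.cross(y,z)
    return R.from_matrix(np.stack([x,y,z],1))
def plan(pt,Rt,n=None,smax=48,rmax=.14,p=None,Rc=None):
    if p is None: p,Rc,o=pose()
    dist=np.linalg.norm(pt-p)*1000;rv=(Rc.inv()*Rt).as_rotvec();ang=np.linalg.norm(rv)
    n=n or int(max(1,np.ceil(dist/smax),np.ceil(ang/rmax)))
    step=(pt-p)/n;print("n",n,"dist",round(dist,1),"ang",round(ang,3))
    for i in range(n):
        t=Rc.inv().apply(step)*1000;d=rv/n
        print([round(float(v),1) for v in t]+[round(float(v),3) for v in d])
        Rc=Rc*R.from_rotvec(rv/n)
E
python3 - <<'E'
from h import *
np.set_printoptions(precision=4,suppress=True)
p,Rc,o=pose();print(Rc.as_matrix());
y=Rc.as_matrix()[:,1];print("tool y yaw",np.arctan2(y[1],y[0]))
T=dict(np.load("pics/wrist0.npz"))["T"];print("cam in tool",Rc.inv().apply(T[:3,3]-p),Rc.inv().as_matrix()@T[:3,:3])
for yaw in(.21,.21+np.pi):
    plan(np.array([.45,.25,.38]),down(-.1 if yaw<1 else np.pi-.1))
E
```

```text
[[-0.9641  0.2656 -0.0003]
 [ 0.2656  0.9641 -0.0014]
 [-0.0001 -0.0014 -1.    ]]
tool y yaw 1.3020210252814703
cam in tool [ 0.067  -0.0006 -0.1438] [[-0.0001  0.9635  0.2677]
 [ 1.      0.0002 -0.0005]
 [-0.0005  0.2677 -0.9635]]
n 11 dist 505.9 ang 1.402
[-33.4, -28.6, -13.5, -0.0, 0.0, 0.127]
[-36.8, -24.1, -13.5, -0.0, 0.0, 0.127]
[-39.5, -19.2, -13.6, -0.0, 0.0, 0.127]
[-41.6, -14.0, -13.6, -0.0, 0.0, 0.127]
[-43.1, -8.6, -13.6, -0.0, 0.0, 0.127]
[-43.8, -3.1, -13.6, -0.0, 0.0, 0.127]
[-43.9, 2.5, -13.6, -0.0, 0.0, 0.127]
[-43.2, 8.1, -13.6, -0.0, 0.0, 0.127]
[-41.8, 13.5, -13.6, -0.0, 0.0, 0.127]
[-39.8, 18.7, -13.6, -0.0, 0.0, 0.127]
[-37.1, 23.6, -13.6, -0.0, 0.0, 0.127]
n 13 dist 505.9 ang 1.74
[-28.3, -24.2, -11.5, -0.0, -0.0, -0.134]
[-24.8, -27.7, -11.5, -0.0, -0.0, -0.134]
[-20.9, -30.8, -11.5, -0.0, -0.0, -0.134]
[-16.6, -33.3, -11.5, -0.0, -0.0, -0.134]
[-12.0, -35.2, -11.5, -0.0, -0.0, -0.134]
[-7.2, -36.5, -11.5, -0.0, -0.0, -0.134]
[-2.3, -37.1, -11.5, -0.0, -0.0, -0.134]
[2.7, -37.1, -11.5, -0.0, -0.0, -0.134]
[7.6, -36.4, -11.5, -0.0, -0.0, -0.134]
[12.4, -35.0, -11.5, -0.0, -0.0, -0.134]
[17.0, -33.1, -11.5, -0.0, -0.0, -0.134]
[21.3, -30.5, -11.5, -0.0, -0.0, -0.134]
[25.1, -27.4, -11.5, -0.0, -0.0, -0.134]
```

Run:
```python
from h import *
w=np.array([.52,.15,.32]);plan(w,down(.6))
plan(np.array([.464,-.261,.25]),down(.21),p=w,Rc=down(.6))
```

```text
n 13 dist 612.0 ang 0.702
[-35.5, -30.2, -6.8, -0.0, 0.0, 0.054]
[-37.1, -28.2, -6.8, -0.0, 0.0, 0.054]
[-38.5, -26.1, -6.8, -0.0, 0.0, 0.054]
[-39.9, -24.0, -6.8, -0.0, 0.0, 0.054]
[-41.1, -21.8, -6.9, -0.0, 0.0, 0.054]
[-42.3, -19.6, -6.9, -0.0, 0.0, 0.054]
[-43.2, -17.3, -6.9, -0.0, 0.0, 0.054]
[-44.1, -14.9, -6.9, -0.0, 0.0, 0.054]
[-44.9, -12.5, -6.9, -0.0, 0.0, 0.054]
[-45.5, -10.1, -6.9, -0.0, 0.0, 0.054]
[-45.9, -7.6, -6.9, -0.0, 0.0, 0.054]
[-46.3, -5.1, -6.9, -0.0, 0.0, 0.054]
[-46.5, -2.6, -6.9, -0.0, 0.0, 0.054]
n 9 dist 420.7 ang 0.39
[-34.2, -30.9, 7.8, 0.0, 0.0, 0.043]
[-35.5, -29.4, 7.8, 0.0, 0.0, 0.043]
[-36.7, -27.8, 7.8, 0.0, 0.0, 0.043]
[-37.9, -26.2, 7.8, 0.0, 0.0, 0.043]
[-39.0, -24.6, 7.8, 0.0, 0.0, 0.043]
[-40.0, -22.9, 7.8, 0.0, 0.0, 0.043]
[-41.0, -21.1, 7.8, 0.0, 0.0, 0.043]
[-41.9, -19.3, 7.8, 0.0, 0.0, 0.043]
[-42.6, -17.5, 7.8, 0.0, 0.0, 0.043]
```

Call:
play_rows([
  [-35, -30, -15, 0, 0, 0.05, 0],
  [-37, -28, -15, 0, 0, 0.05, 0],
  [-38, -26, -15, 0, 0, 0.05, 0],
  [-40, -24, -10, 0, 0, 0.05, 0],
  [-41, -22, -8, 0, 0, 0.05, 0],
])

```text
clock: 0.65
tcp_pos: [0.3073, 0.458, 0.2908]
orientation: [-0.797, -3.035, 0.011]
contact_force: [1.1, -0.7, -0.1]
grip_width: 0.0853
```

Call:
play_rows([
  [-42, -20, -8, 0, 0, 0.05, 0],
  [-43, -17, -8, 0, 0, 0.05, 0],
  [-44, -15, -8, 0, 0, 0.05, 0],
  [-45, -12, -8, 0, 0, 0.05, 0],
  [-45, -10, 0, 0, 0, 0.05, 0],
])

```text
clock: 1.15
tcp_pos: [0.4477, 0.2612, 0.3255]
orientation: [-1.184, -2.906, 0.008]
contact_force: [-0.1, 0.6, 0.1]
grip_width: 0.0853
```

Right over the wand — a useful place to look.

```bash
cat > snap.py <<'E'
import sys
from h import *
from bench import grab_frame
cams=sys.argv[2].split(",") if len(sys.argv)>2 else ["wrist"]
for c in cams:
    f=grab_frame(c);n=f"{c}{sys.argv[1]}";cv2.imwrite(f"pics/{n}.png",f["color"]);p,Rc,o=pose();np.savez(f"pics/{n}.npz",p=p,rv=Rc.as_rotvec(),j=o["joints"],**f)
E
python3 snap.py 1
python3 - <<'E'
from h import *
plan(np.array([.464,-.261,.25]),down(.21))
E
```

```text
n 11 dist 519.2 ang 0.573
[-33.8, -32.2, 7.2, -0.001, 0.0, 0.052]
[-35.4, -30.4, 7.2, -0.001, 0.0, 0.052]
[-37.0, -28.5, 7.1, -0.001, 0.0, 0.052]
[-38.4, -26.5, 7.1, -0.001, 0.0, 0.052]
[-39.7, -24.5, 7.1, -0.001, 0.0, 0.052]
[-41.0, -22.4, 7.0, -0.001, 0.0, 0.052]
[-42.1, -20.2, 7.0, -0.001, 0.0, 0.052]
[-43.1, -18.0, 7.0, -0.001, 0.0, 0.052]
[-44.0, -15.7, 6.9, -0.001, 0.0, 0.052]
[-44.7, -13.4, 6.9, -0.001, 0.0, 0.052]
[-45.4, -11.1, 6.9, -0.001, 0.0, 0.052]
```

View pics/wrist1.png

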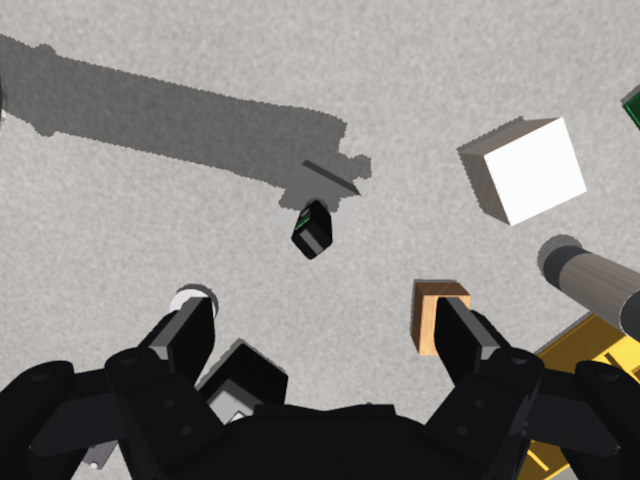

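Wand top is at about (313,243) with the holder beneath it. I'll analyse its depth later and move on to the clip now.

Call:
play_rows([
  [-34, -32, 4, 0, 0, 0.05, 0],
  [-35, -30, 4, 0, 0, 0.05, 0],
  [-37, -28, 4, 0, 0, 0.05, 0],
  [-38, -26, 4, 0, 0, 0.05, 0],
  [-40, -24, 4, 0, 0, 0.05, 0],
])

```text
clock: 1.7
tcp_pos: [0.4588, 0.0242, 0.3061]
orientation: [1.562, 2.724, -0.009]
contact_force: [1.1, 0.0, 0.4]
grip_width: 0.0855
```

Call:
play_rows([
  [-41, -22, 5, 0, 0, 0.05, 0],
  [-42, -20, 8, 0, 0, 0.05, 0],
  [-43, -18, 8, 0, 0, 0.05, 0],
  [-44, -16, 8, 0, 0, 0.05, 0],
  [-44, -13, 8, 0, 0, 0.05, 0],
])

```text
clock: 2.2
tcp_pos: [0.4646, -0.2161, 0.2698]
orientation: [1.898, 2.499, -0.002]
contact_force: [0.9, 0.8, -0.4]
grip_width: 0.0856
```

```bash
python3 snap.py 2
python3 - <<'E'
from h import *
plan(np.array([.464,-.261,.23]),down(.21))
E
```

```text
n 2 dist 53.8 ang 0.051
[-17.7, -4.1, 19.8, -0.0, 0.004, 0.025]
[-17.9, -3.7, 19.7, -0.0, 0.004, 0.025]
```

View pics/wrist2.png

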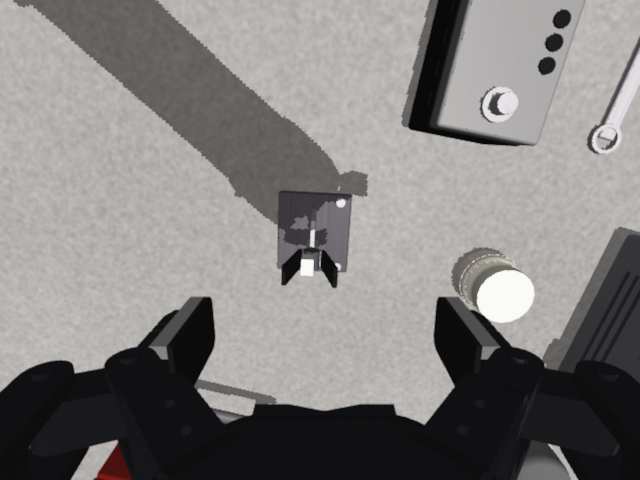

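The clip handles show at about (291,265) and (329,265), on the stand; the post is at (507,103). I'll measure these from the wrist depth as well.

Call:
play_rows([
  [-18, -4, 18, 0, 0, 0.025, 0],
  [-18, -4, 18, 0, 0, 0.025, 0],
  [0, 0, 0, 0, 0, 0, 0],
])

```text
clock: 2.55
tcp_pos: [0.4628, -0.2658, 0.2319]
orientation: [1.981, 2.43, -0.011]
contact_force: [-0.1, 0.5, -0.4]
grip_width: 0.0855
```

```bash
python3 snap.py 3
cat > meas.py <<'E'
from h import *
np.set_printoptions(precision=4,suppress=True)
def pts(n):
    f=dict(np.load(f"pics/{n}.npz"));P=cloud(f).reshape(-1,3);return P[~np.isnan(P).any(1)]
def box(P,x0,x1,y0,y1,z0,z1):
    m=(P[:,0]>x0)&(P[:,0]<x1)&(P[:,1]>y0)&(P[:,1]<y1)&(P[:,2]>z0)&(P[:,2]<z1);return P[m]
def rect(q): return tuple(np.round(a,1).tolist() for a in cv2.minAreaRect((q[:,:2]*1000).astype(np.float32))) if len(q)>4 else None
E
python3 - <<'E'
from meas import *
for n in("wrist2","wrist3"):
    P=pts(n)
    c=box(P,.41,.52,-.31,-.21,.085,.135);print(n,"clip",len(c),c.max(0),rect(c))
    c=c[c[:,2]>.115];print("tops",rect(c), "axis front/back",rect(c[c[:,0]<.464]),rect(c[c[:,0]>.464]))
    s=box(P,.4,.52,-.32,-.2,.066,.075);print("plate",rect(s),len(s),np.median(s[:,2]) if len(s) else 0)
    s=box(P,.38,.55,-.35,-.18,.005,.016);print("base",rect(s))
    b=box(P,.5,.64,-.14,.06,.1,.112);print("bat",rect(b),np.median(b[:,2]) if len(b) else 0)
    p=box(P,.53,.60,-.14,-.06,.12,.13);print("post",len(p),p.mean(0),rect(p))
P=pts("wrist1")
w=box(P,.40,.5,.2,.3,.19,.22);print("wand",len(w),np.median(w[:,2]),rect(w[w[:,2]>np.max(w[:,2])-.006]),w.max(0))
b=box(P,.5,.64,-.14,.06,.1,.112);print("bat",rect(b))
E
```

```text
wrist2 clip 1096 [ 0.4896 -0.2495  0.1277] ([465.2, -262.9], [46.5, 18.3], 12.7)
tops ([465.2, -262.6], [46.5, 17.8], 13.0) axis front/back ([445.5, -267.1], [6.0, 17.8], 13.2) ([484.7, -258.2], [6.4, 17.6], 12.7)
plate ([463.4, -255.7], [53.6, 21.6], 82.4) 159 0.07118282496067635
base ([463.3, -255.6], [80.1, 90.0], 12.5)
bat ([568.1, -63.9], [85.5, 105.8], 4.9) 0.10632028098538424
post 417 [ 0.57   -0.093   0.1239] ([570.5, -92.8], [15.5, 14.8], 16.6)
wrist3 clip 1472 [ 0.4891 -0.2499  0.1276] ([465.3, -263.2], [46.8, 18.6], 12.6)
tops ([465.3, -263.2], [46.8, 18.6], 12.6) axis front/back ([445.5, -267.6], [6.1, 18.6], 13.5) ([485.0, -258.9], [6.4, 18.1], 8.6)
plate ([465.3, -255.4], [14.6, 56.0], 19.8) 205 0.07118715844888257
base ([463.5, -256.0], [80.1, 90.2], 12.5)
bat ([571.2, -102.0], [85.6, 30.9], 5.7) 0.10624055428969353
post 204 [ 0.5706 -0.0984  0.1236] ([571.3, -98.4], [14.8, 5.0], 7.7)
wand 1139 0.20591880230655502 ([445.1, 249.1], [22.6, 23.1], 85.1) [0.458  0.2617 0.2109]
bat ([541.8, 11.5], [46.5, 37.7], 3.3)
```

View pics/wrist3.png

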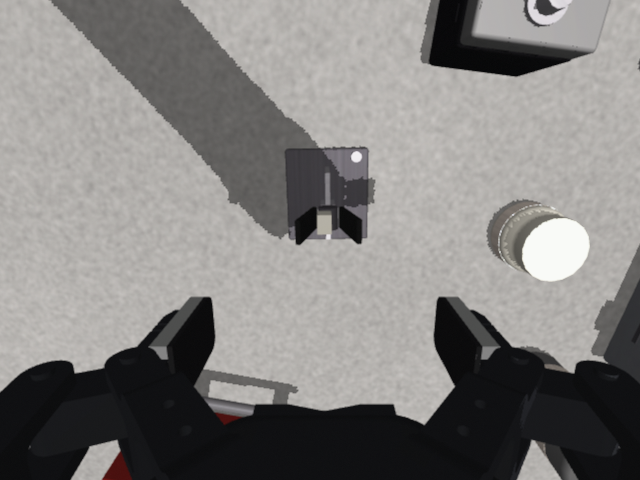

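Run:
```python
from h import *
plan(np.array([.465,-.2622,.13]),down(.222))
```

```text
n 3 dist 102.8 ang 0.02
[1.1, 0.7, 34.3, -0.0, 0.003, -0.006]
[0.9, 0.7, 34.3, -0.0, 0.003, -0.006]
[0.8, 0.7, 34.3, -0.0, 0.003, -0.006]
```

Call:
play_rows([
  [1, 0.7, 34, 0, 0.003, -0.006, 0],
  [1, 0.7, 34, 0, 0.003, -0.006, 0],
  [1, 0.7, 32, 0, 0.003, -0.006, 0],
  [0, 0, 0, 0, 0, 0, 0],
])

```text
clock: 3.0
tcp_pos: [0.4698, -0.2572, 0.1336]
orientation: [1.947, 2.46, 0.009]
contact_force: [-0.4, 0.9, 0.5]
grip_width: 0.0855
```

```bash
python3 snap.py 4
python3 - <<'E'
from h import *
plan(np.array([.465,-.2622,.091]),down(.222))
E
```

```text
n 1 dist 45.2 ang 0.013
[-2.5, -7.3, 44.6, 0.009, 0.002, 0.009]
```

View pics/wrist4.png

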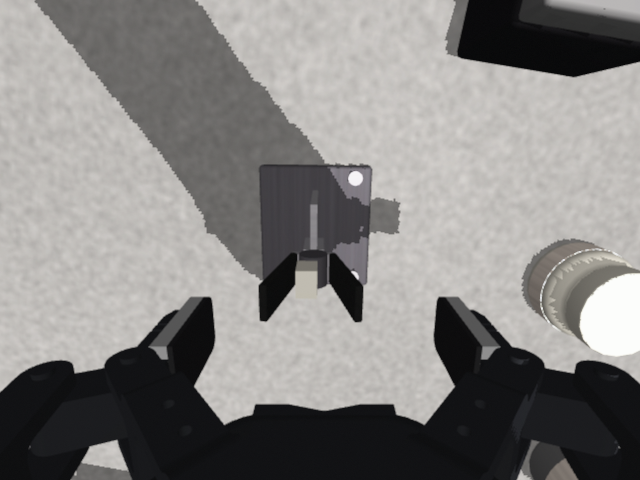

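Handles are centred at about column 312 against the fingers' 324, so the tool needs to shift towards −y, which agrees with the numbers.

Call:
play_rows([
  [-2.5, -7, 5, 0.009, 0.002, 0.009, 0],
  [0, 0, 15, 0, 0, 0, 0],
  [0, 0, 10, 0, 0, 0, 0],
  [0, 0, 0, 0, 0, 0, 0],
])

```text
clock: 3.45
tcp_pos: [0.4682, -0.2626, 0.1088]
orientation: [1.955, 2.45, 0.006]
contact_force: [-0.1, -0.5, 0.2]
grip_width: 0.0852
```

```bash
python3 snap.py 5
python3 - <<'E'
from h import *
plan(np.array([.465,-.2622,.091]),down(.222))
from meas import *
P=pts("wrist5");c=box(P,.41,.52,-.31,-.21,.085,.135);print("clip",len(c),c.max(0),rect(c))
E
```

```text
n 1 dist 18.6 ang 0.009
[1.4, -3.4, 18.2, 0.008, 0.003, 0.002]
clip 6668 [ 0.52  -0.241  0.135] ([467.5, -263.1], [110.4, 23.3], 12.6)
```

View pics/wrist5.png

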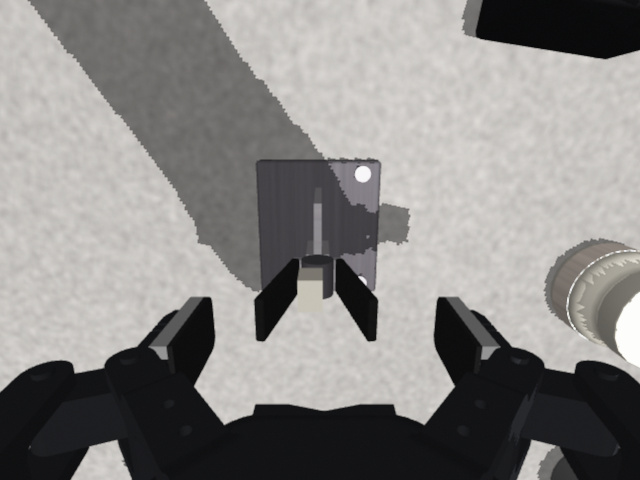

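Handles now span columns 255–377, centre 316, so about 3 mm of −y shift is left. Descend.

Call:
play_rows([
  [1, -3.4, 10, 0.008, 0.003, 0.002, 0],
  [0, 0, 8, 0, 0, 0, 0],
  [0, 0, 0, 0, 0, 0, 0],
  [0, 0, 0, 0, 0, 0, 0],
])

```text
clock: 3.9
tcp_pos: [0.465, -0.2629, 0.0901]
orientation: [1.962, 2.453, -0.001]
contact_force: [-0.6, -0.8, 0.0]
grip_width: 0.0853
```

Run:
```python
from h import *
plan(np.array([.465,-.2622,.091]),down(.222))
```

```text
n 1 dist 1.1 ang 0.001
[0.7, 0.1, -0.9, -0.0, 0.0, -0.001]
```

Call:
play_rows([
  [0.5, 0, 0, 0, 0, 0, 120],
  [0, 0, 0, 0, 0, 0, 200],
  [0, 0, 0, 0, 0, 0, 255],
  [0, 0, 0, 0, 0, 0, 255],
  [0, 0, 0, 0, 0, 0, 255],
], force=20)

```text
clock: 4.4
tcp_pos: [0.4668, -0.2634, 0.0921]
orientation: [1.96, 2.449, 0.002]
contact_force: [0.6, 0.8, 0.3]
grip_width: 0.025
```

Call:
play_rows([
  [0, 0, 0, 0, 0, 0, 255],
  [0, 0, 0, 0, 0, 0, 255],
  [0, 0, 0, 0, 0, 0, 255],
])

```text
clock: 4.7
tcp_pos: [0.4666, -0.2633, 0.0921]
orientation: [1.96, 2.45, 0.002]
contact_force: [-0.6, -0.6, 0.1]
grip_width: 0.0255
```

```bash
python3 snap.py 6 wrist,side; python3 -c "
import cv2;i=cv2.imread('pics/side6.png');cv2.imwrite('pics/side6c.png',cv2.resize(i[330:480,340:540],None,fx=4,fy=4,interpolation=cv2.INTER_CUBIC))"
```

```text
(no output)
```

View pics/wrist6.png

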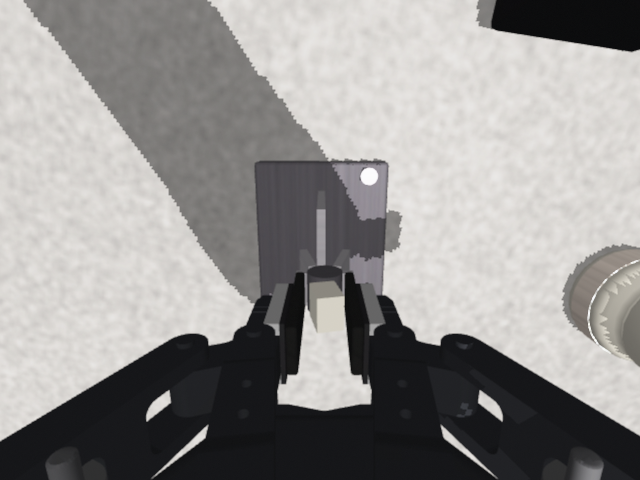

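View pics/side6c.png

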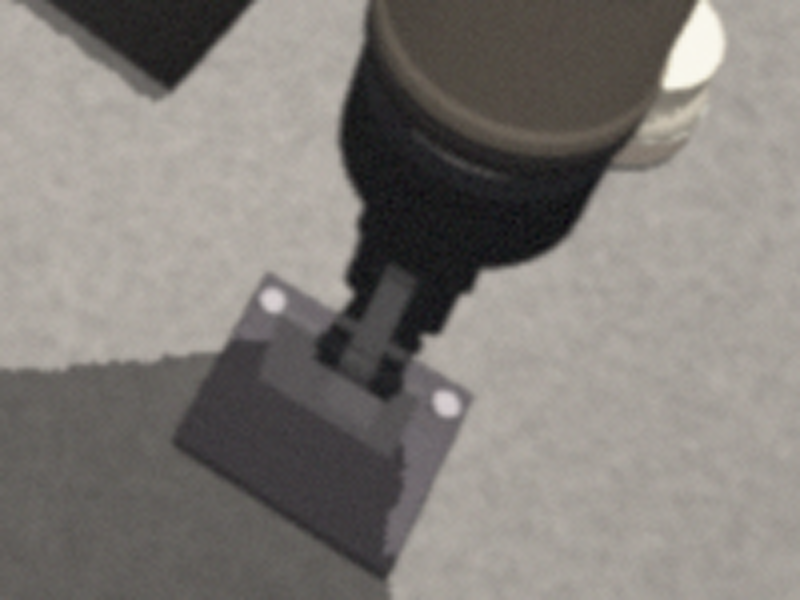

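Jaws are open around the plate, at about (306,258) and (345,258), and the width of 25.5 mm means fully squeezed. Lift.

Call:
play_rows([
  [0, 0, -15, 0, 0, 0, 255],
  [0, 0, -30, 0, 0, 0, 255],
  [0, 0, -45, 0, 0, 0, 255],
  [0, 0, -45, 0, 0, 0, 255],
  [0, 0, -20, 0, 0, 0, 255],
])

```text
clock: 5.3
tcp_pos: [0.463, -0.2629, 0.2524]
orientation: [-1.964, -2.448, 0.005]
contact_force: [0.1, 0.2, -1.1]
grip_width: 0.0252
```

```bash
python3 snap.py 7
python3 - <<'E'
from h import *
plan(np.array([.562,.009,.235]),down(.082))
E
```

```text
n 7 dist 290.3 ang 0.136
[35.0, 22.1, 2.7, -0.0, 0.0, 0.019]
[35.4, 21.4, 2.7, -0.0, 0.0, 0.019]
[35.8, 20.7, 2.7, -0.0, 0.0, 0.019]
[36.2, 20.0, 2.7, -0.0, 0.0, 0.019]
[36.6, 19.3, 2.8, -0.0, 0.0, 0.019]
[37.0, 18.6, 2.8, -0.0, 0.0, 0.019]
[37.3, 17.9, 2.8, -0.0, 0.0, 0.019]
```

View pics/wrist7.png

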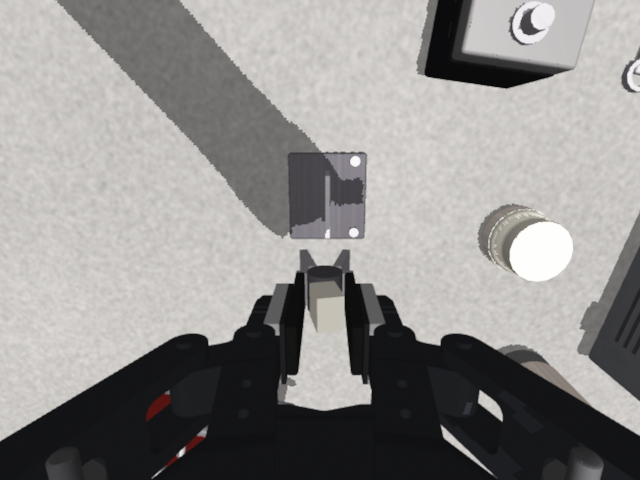

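Clip held, jaws open at (303,255) and (347,255), and the stand is empty. Move to above the tab.

Call:
play_rows([
  [35, 22, 0, 0, 0, 0.02, 255],
  [35, 21, 0, 0, 0, 0.02, 255],
  [36, 21, 0, 0, 0, 0.02, 255],
  [36, 20, 0, 0, 0, 0.02, 255],
  [37, 19, 0, 0, 0, 0.02, 255],
])

```text
clock: 5.85
tcp_pos: [0.5349, -0.0731, 0.2615]
orientation: [2.107, 2.32, 0.004]
contact_force: [0.9, 0.5, -1.4]
grip_width: 0.0254
```

Call:
play_rows([
  [30, 16, 0, 0, 0, 0.02, 255],
  [0, 0, 0, 0, 0, 0.0, 255],
])

```text
clock: 6.05
tcp_pos: [0.5497, -0.0334, 0.2624]
orientation: [2.122, 2.307, 0.008]
contact_force: [-0.2, -0.0, -0.2]
grip_width: 0.0252
```

```bash
python3 snap.py 8 wrist,scene,side
python3 - <<'E'
from meas import *
plan(np.array([.562,.009,.235]),down(.082))
for n in("wrist8","scene8","side8"):
    P=pts(n);b=box(P,.5,.64,-.14,.06,.1,.112);print(n,"bat",rect(b),len(b))
    t=box(P,.54,.59,-.02,.04,.13,.145);print("tab",len(t),t.mean(0),rect(t))
    p=box(P,.53,.60,-.14,-.06,.12,.13);print("post",len(p),p.mean(0),rect(p))
E
```

```text
n 2 dist 58.0 ang 0.011
[24.0, 8.8, 13.7, 0.004, 0.002, -0.003]
[23.9, 8.9, 13.7, 0.004, 0.002, -0.003]
wrist8 bat ([566.6, -42.3], [85.1, 146.9], 4.8) 12995
tab 186 [0.5621 0.0075 0.1358] ([562.2, 7.4], [3.7, 21.5], 5.1)
post 0 [nan nan nan] None
scene8 bat ([566.6, -40.1], [88.8, 148.0], 4.9) 971
tab 19 [0.5626 0.0091 0.1331] ([562.5, 10.6], [5.9, 22.5], 0.2)
post 18 [ 0.5708 -0.09    0.1217] ([571.3, -90.5], [19.4, 12.5], 43.2)
side8 bat ([564.8, -42.4], [86.1, 148.6], 4.9) 3109
tab 36 [0.561  0.0078 0.1325] ([561.4, 8.1], [5.4, 22.4], 5.4)
post 42 [ 0.5698 -0.0924  0.1211] ([570.0, -92.0], [12.2, 14.6], 3.8)<stdin>:6: RuntimeWarning: Mean of empty slice.
  ret = um.true_divide(
```

View pics/wrist8.png

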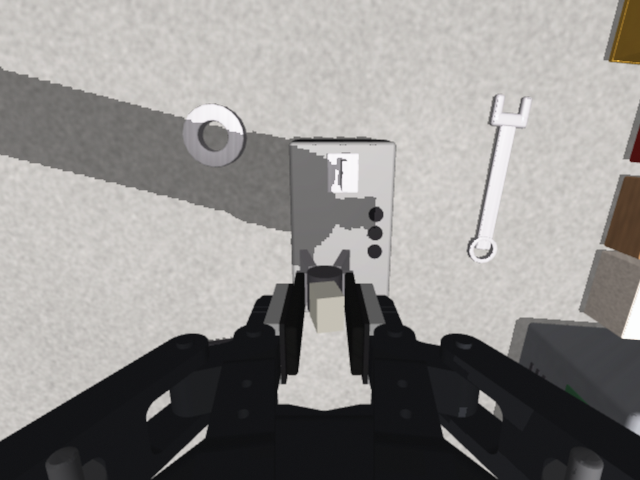

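The tab is at (345,173) with the clip above the battery. I'll work out where the clip sits in the tool frame.

Run:
```python
from meas import *
f=dict(np.load("pics/wrist8.npz"));P=cloud(f).reshape(-1,3);P=P[~np.isnan(P).any(1)]
Q=R.from_rotvec(f["rv"]).inv().apply(P-f["p"])
q=Q[(abs(Q[:,0])<.03)&(abs(Q[:,1])<.02)&(Q[:,2]>-.02)&(Q[:,2]<.06)]
for z in np.arange(-.02,.06,.008):
    s=q[(q[:,2]>=z)&(q[:,2]<z+.008)]
    if len(s)>3: print(round(z,3),len(s),s.min(0)*1000,s.max(0)*1000,s.mean(0)*1000)
plan(np.array([.562,.0082,.20]),down(.0855))
```

```text
-0.02 814 [ -6.1446 -19.9867 -19.9993] [ 13.7994  19.9676 -12.0017] [  8.8225   0.288  -15.3173]
-0.012 1603 [ -6.2789 -19.8957 -11.9943] [13.7804 19.9733 -4.0403] [ 5.6096  2.4373 -9.4126]
-0.004 531 [ -5.8878 -11.2977  -3.994 ] [11.7479 14.2894  3.9712] [ 7.4738  0.3494 -0.1852]
0.004 637 [ -6.6173 -11.2913   4.0211] [12.2321 14.5074 11.9486] [8.8294 1.4679 8.0774]
0.012 389 [ -5.4237 -11.1983  12.0016] [12.183  14.4672 19.9966] [ 8.6611  0.6564 14.7479]
0.02 150 [ 7.3179 -8.1323 20.0158] [12.1652 10.9766 27.9741] [11.121   1.4778 23.6321]
0.028 161 [ 3.9366 -9.5982 28.0273] [12.3367 12.9804 35.9101] [10.2477  1.6362 31.9776]
0.036 156 [  1.2751 -11.6734  36.0921] [12.2562 14.9235 43.9425] [ 9.3555  1.4266 40.0835]
0.044 25 [  2.2185 -11.8619  44.0305] [12.1262 15.0164 46.0344] [ 9.4748 -3.1364 44.7912]
n 2 dist 80.2 ang 0.013
[23.6, 8.6, 31.2, 0.004, 0.002, -0.005]
[23.5, 8.9, 31.2, 0.004, 0.002, -0.005]
```

Run:
```python
from meas import *
plan(np.array([.561,.0045,.21]),down(.0855))
```

```text
n 2 dist 70.1 ang 0.013
[21.8, 8.0, 26.2, 0.004, 0.002, -0.005]
[21.7, 8.2, 26.2, 0.004, 0.002, -0.005]
```

Call:
play_rows([
  [22, 8, 20, 0.004, 0.002, -0.005, 255],
  [18, 7, 20, 0.004, 0.002, -0.005, 255],
  [0, 0, 0, 0, 0, 0, 255],
  [0, 0, 0, 0, 0, 0, 255],
])

```text
clock: 6.6
tcp_pos: [0.5591, -0.0073, 0.2242]
orientation: [2.137, 2.3, 0.001]
contact_force: [0.1, -0.2, -1.0]
grip_width: 0.025
```

```bash
python3 snap.py 9 wrist;python3 - <<'E'
from meas import *
plan(np.array([.561,.0045,.195]),down(.0855))
P=pts("wrist9")
t=box(P,.54,.59,-.02,.04,.13,.145);print("tab",len(t),t.mean(0),rect(t))
E
```

```text
n 1 dist 31.5 ang 0.012
[11.5, 2.8, 29.2, 0.002, 0.001, -0.012]
tab 210 [0.5623 0.0075 0.1361] ([562.3, 7.2], [3.3, 22.0], 4.4)
```

View pics/wrist9.png

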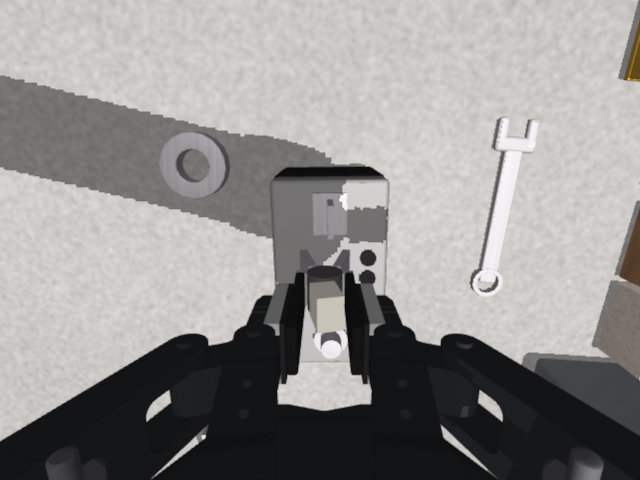

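The tab is at (330,218). About 11 mm to go in tool x and 3 mm in y.

Call:
play_rows([
  [12, 3, 14, 0.002, 0.001, -0.012, 255],
  [0, 0, 12, 0, 0, 0, 255],
  [0, 0, 0, 0, 0, 0, 255],
  [0, 0, 0, 0, 0, 0, 255],
])

```text
clock: 7.05
tcp_pos: [0.5614, 0.0027, 0.198]
orientation: [2.127, 2.31, 0.003]
contact_force: [-0.7, 0.0, -0.5]
grip_width: 0.0246
```

```bash
python3 snap.py 10 wrist;python3 - <<'E'
from meas import *
plan(np.array([.561,.0045,.18]),down(.0855))
P=pts("wrist10")
t=box(P,.54,.59,-.02,.04,.13,.145);print("tab",len(t),t.mean(0),rect(t))
E
```

```text
n 1 dist 18.1 ang 0.004
[2.0, -0.2, 18.0, 0.002, -0.0, -0.003]
tab 259 [0.5622 0.0084 0.136 ] ([562.3, 7.8], [3.5, 20.8], 4.7)
```

View pics/wrist10.png

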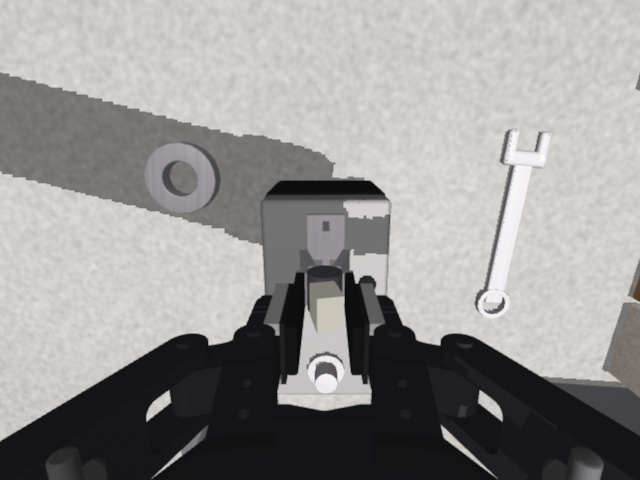

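The tab sits between the jaws (column 325). Lower.

Call:
play_rows([
  [2, 0, 8, 0.002, 0, -0.003, 255],
  [0, 0, 10, 0, 0, 0, 255],
  [0, 0, 10, 0, 0, 0, 255],
  [0, 0, 0, 0, 0, 0, 255],
  [0, 0, 0, 0, 0, 0, 255],
])

```text
clock: 7.6
tcp_pos: [0.5611, 0.0044, 0.1676]
orientation: [2.125, 2.314, 0.0]
contact_force: [-0.5, -0.6, 0.4]
grip_width: 0.0256
```

```bash
python3 snap.py 11 wrist,side;python3 - <<'E'
from meas import *
plan(np.array([.561,.0045,.16]),down(.0855))
i=cv2.imread('pics/side11.png');cv2.imwrite('pics/side11c.png',cv2.resize(i[180:330,270:470],None,fx=4,fy=4,interpolation=cv2.INTER_CUBIC))
E
```

```text
n 1 dist 7.8 ang 0.001
[0.0, -0.1, 7.8, 0.001, -0.0, -0.0]
```

View pics/wrist11.png

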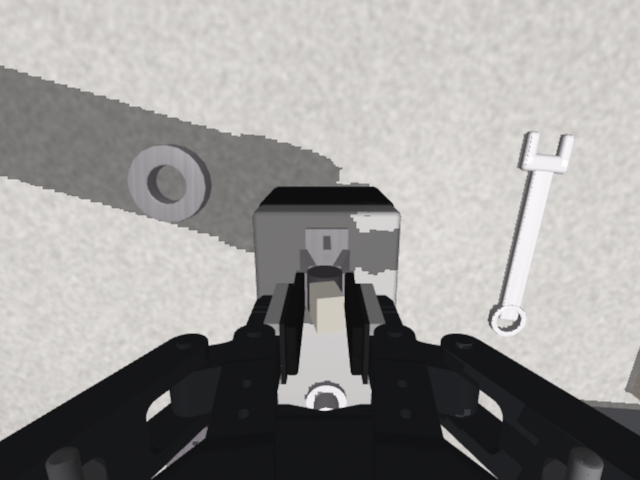

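View pics/side11c.png

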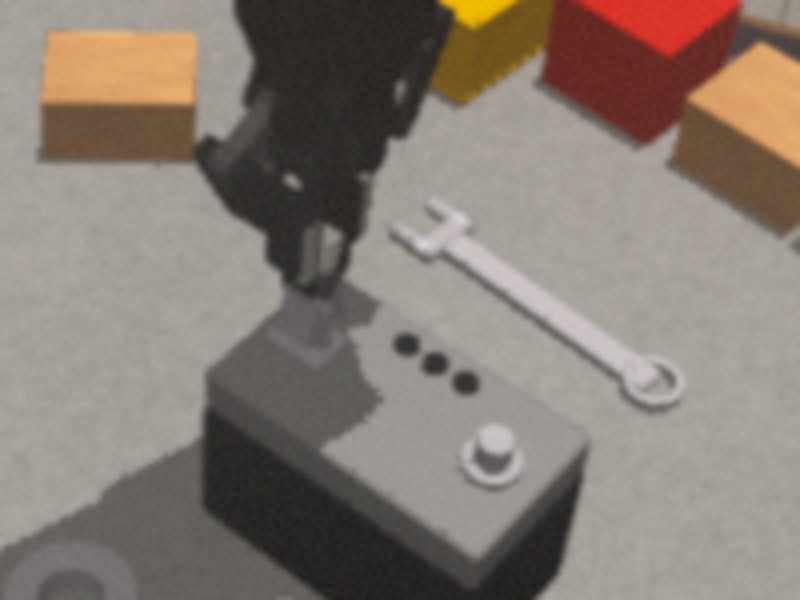

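The tab top, seen at (326,242), lies between the jaws and there's no side force. I'll lower until contact.

Call:
play_rows([
  [0, 0, 5, 0, 0, 0, 255],
  [0, 0, 3, 0, 0, 0, 255],
  [0, 0, 0, 0, 0, 0, 255],
])

```text
clock: 8.0
tcp_pos: [0.5617, 0.0045, 0.1598]
orientation: [2.124, 2.313, 0.003]
contact_force: [0.2, 0.3, -0.5]
grip_width: 0.0249
```

Call:
play_rows([
  [0, 0, 2, 0, 0, 0, 255],
  [0, 0, 0, 0, 0, 0, 255],
])

```text
clock: 8.2
tcp_pos: [0.5618, 0.0045, 0.1578]
orientation: [2.124, 2.313, 0.003]
contact_force: [0.6, -0.1, -1.4]
grip_width: 0.0253
```

Call:
play_rows([
  [0, 0, 2, 0, 0, 0, 255],
  [0, 0, 0, 0, 0, 0, 255],
])

```text
clock: 8.4
tcp_pos: [0.5625, 0.0044, 0.1571]
orientation: [2.124, 2.313, 0.005]
contact_force: [1.2, -0.0, -0.0]
grip_width: 0.0253
```

Call:
play_rows([
  [0, 0, 2, 0, 0, 0, 255],
  [0, 0, 0, 0, 0, 0, 255],
])

```text
clock: 8.6
tcp_pos: [0.563, 0.0043, 0.1571]
orientation: [2.125, 2.313, 0.008]
contact_force: [0.2, -0.1, -0.7]
grip_width: 0.0255
```

Call:
play_rows([
  [0, 0, 3, 0, 0, 0, 255],
  [0, 0, 0, 0, 0, 0, 255],
])

```text
clock: 8.8
tcp_pos: [0.5641, 0.0042, 0.157]
orientation: [2.125, 2.312, 0.013]
contact_force: [0.3, 0.4, -0.4]
grip_width: 0.0254
```

It stopped at z=0.157, exactly the expected fully seated height (the TCP was 22 mm above the plate edge on the stand). I'll straighten the small drift, then release.

```bash
python3 snap.py 12 wrist;python3 - <<'E'
from meas import *
plan(np.array([.5615,.0045,.157]),down(.0855))
print(pose()[2]["tau"],pose()[2]["moment"])
E
```

```text
n 1 dist 2.7 ang 0.008
[0.6, -2.6, -0.2, 0.007, -0.005, -0.001]
[ -0.2445 -44.0208   8.4144 -22.6567  -0.0224   0.1286   0.0079] [-0.0342 -0.036   0.0371]
```

View pics/wrist12.png

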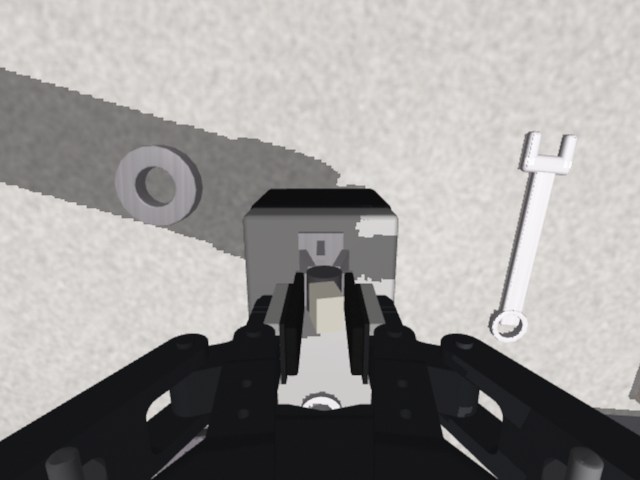

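Call:
play_rows([
  [0.6, -2.6, 0, 0.007, -0.005, 0, 255],
  [0, 0, 0, 0, 0, 0, 255],
])

```text
clock: 9.05
tcp_pos: [0.5615, 0.0044, 0.1567]
orientation: [2.126, 2.312, -0.002]
contact_force: [-1.3, 0.0, 4.7]
grip_width: 0.0253
```

```bash
python3 -c "
from h import *
p,Rc,o=pose();print(p,Rc.as_matrix()[:,2],o['joints'],o['contact_force'],o['tau'])"
```

```text
[0.56149209 0.00441538 0.15668968] [-2.21839788e-04 -1.18261422e-03 -9.99999276e-01] [-0.6278461   0.44143919  0.65930652  1.93548515 -0.34520368  0.87892327
  0.29305659] [-1.30395977  0.01431857  4.6719521 ] [  0.145053   -42.30875015   8.37501079 -22.44262397   0.04238647
  -0.6354983   -0.06342481]
```

Call:
play_rows([
  [0, 0, 6, 0, 0, 0, 255],
])

```text
clock: 9.15
tcp_pos: [0.5617, 0.0041, 0.1533]
orientation: [-2.126, -2.312, 0.0]
contact_force: [-14.7, 0.2, 44.0]
grip_width: 0.025
```

```bash
python3 -c "
from h import *
p,Rc,o=pose();print(p,Rc.as_matrix()[:,2],o['joints'],o['contact_force'],o['tau'])"
```

```text
[0.56169002 0.00407407 0.15325568] [-6.49912199e-04  3.16324460e-04 -9.99999739e-01] [-0.62327528  0.44668686  0.6561896   1.93734519 -0.3514307   0.873401
  0.29912855] [-14.68299221   0.24405694  44.02686437] [ -0.60393255 -25.43217123   3.72017272 -16.70440078  -0.78045649
  -4.96392041  -0.14698058]
```

That gives a firm 44 N, so the clip is fully seated (it slid slightly in the grip). Ease off and release.

Call:
play_rows([
  [0, 0, -1.5, 0, 0, 0, 255],
  [0, 0, 0, 0, 0, 0, 255],
])

```text
clock: 9.35
tcp_pos: [0.5617, 0.004, 0.1551]
orientation: [-2.126, -2.312, -0.0]
contact_force: [0.2, 0.5, -0.8]
grip_width: 0.0251
```

Call:
play_rows([
  [0, 0, 2.0, 0, 0, 0, 255],
])

```text
clock: 9.45
tcp_pos: [0.5618, 0.0041, 0.1532]
orientation: [-2.126, -2.312, -0.0]
contact_force: [-7.1, -0.6, 26.6]
grip_width: 0.0256
```

Call:
play_rows([
  [0, 0, 0, 0, 0, 0, 170],
  [0, 0, 0, 0, 0, 0, 110],
  [0, 0, 0, 0, 0, 0, 60],
  [0, 0, 0, 0, 0, 0, 0],
  [0, 0, 0, 0, 0, 0, 0],
])

```text
clock: 9.95
tcp_pos: [0.5608, 0.0045, 0.1511]
orientation: [-2.124, -2.312, 0.004]
contact_force: [0.2, 0.2, 0.5]
grip_width: 0.0839
```

```bash
python3 snap.py 13 wrist
```

```text
(no output)
```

View pics/wrist13.png

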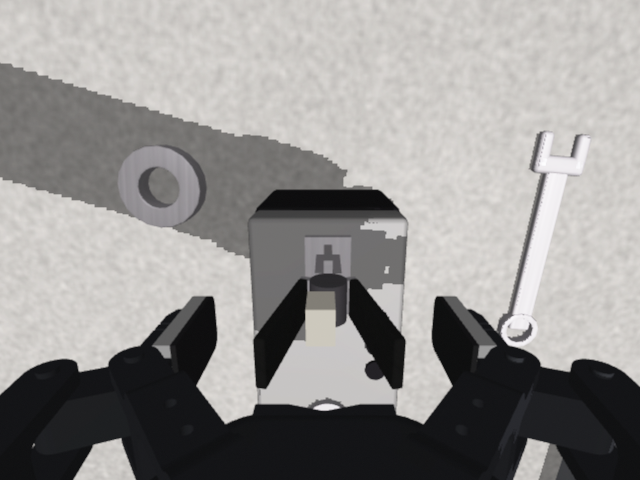

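Released: the clip stands on the tab, handles at columns 255–403. Back out upward and measure its top height.

Call:
play_rows([
  [0, 0, -20, 0, 0, 0, 0],
  [0, 0, -40, 0, 0, 0, 0],
  [0, 0, -40, 0, 0, 0, 0],
  [0, 0, -30, 0, 0, 0, 0],
  [0, 0, 0, 0, 0, 0, 0],
])

```text
clock: 10.5
tcp_pos: [0.56, 0.0042, 0.2843]
orientation: [-2.123, -2.31, 0.01]
contact_force: [0.5, -0.2, 0.1]
grip_width: 0.0854
```

```bash
python3 snap.py 14 wrist,scene,side
python3 - <<'E'
from meas import *
print(pose()[0])
for n in("wrist14","scene14","side14"):
    P=pts(n);c=box(P,.50,.62,-.03,.05,.15,.21);print(n,"clip",len(c),c.max(0),rect(c), rect(c[c[:,2]>.18]))
for n in("scene0","side0","wrist3"):
    P=pts(n);c=box(P,.41,.52,-.31,-.21,.085,.145);print(n,"start clip",c.max(0))
ims=[cv2.resize(cv2.imread('pics/side14.png')[180:330,270:470],(400,300)),cv2.resize(cv2.imread('pics/scene14.png')[170:270,230:370],(400,300))]
cv2.imwrite('pics/ck14.png',np.hstack(ims))
E
```

```text
[0.5573 0.0047 0.2796]
wrist14 clip 1860 [0.5867 0.0151 0.1969] ([562.7, 4.6], [46.7, 18.8], 4.3) ([562.8, 4.3], [46.7, 18.3], 4.3)
scene14 clip 252 [0.5865 0.018  0.1945] ([563.3, 6.9], [46.2, 19.7], 3.7) ([563.2, 6.5], [46.2, 19.6], 4.7)
side14 clip 426 [0.5858 0.015  0.1941] ([561.5, 4.7], [48.1, 18.8], 5.4) ([561.6, 4.1], [48.1, 17.7], 5.4)
scene0 start clip [ 0.4903 -0.2461  0.1252]
side0 start clip [ 0.4882 -0.2488  0.1253]
wrist3 start clip [ 0.4891 -0.2499  0.1276]
```

View pics/ck14.png

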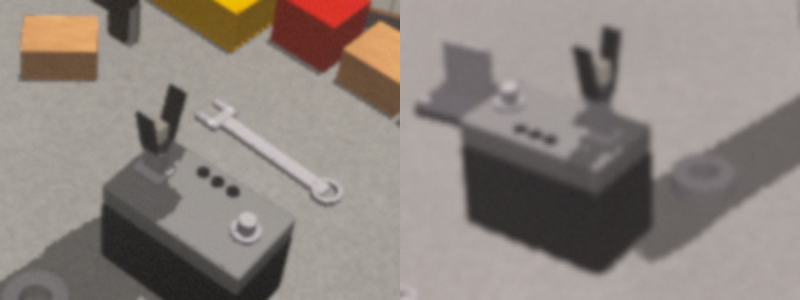

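View pics/wrist14.png

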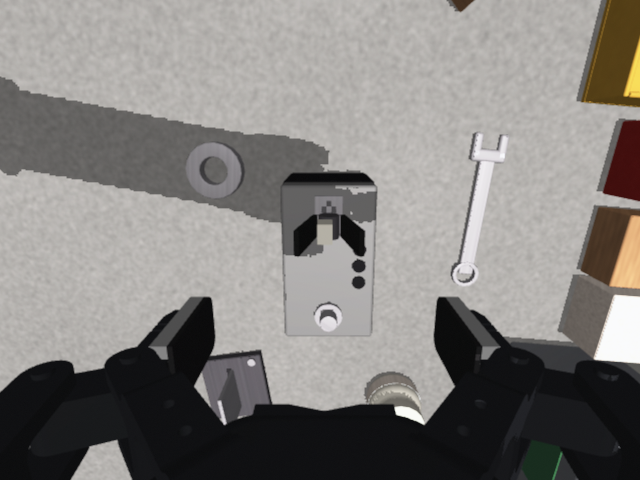

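Clip top rose by 69 mm from stand to tab (all three cameras agree), where fully seated would be 65 mm. So it rode up about 4 mm on release, as the pads swing back on opening. It's also about 3 mm short in battery y. I'll regrip, shift 3 mm, and afterwards press on the handle tops.

Run:
```python
from meas import *
plan(np.array([.562,.0045,.175]),down(.0855))
```

```text
n 3 dist 104.7 ang 0.015
[-0.1, 2.1, 34.8, -0.005, 0.001, -0.0]
[-0.2, 1.9, 34.8, -0.005, 0.001, -0.0]
[-0.2, 1.7, 34.9, -0.005, 0.001, -0.0]
```

Call:
play_rows([
  [0, 2, 35, -0.005, 0.001, 0, 0],
  [0, 2, 30, -0.005, 0, 0, 0],
  [0, 1.5, 20, 0, 0, 0, 0],
  [0, 0, 0, 0, 0, 0, 0],
])

```text
clock: 11.05
tcp_pos: [0.5587, 0.0053, 0.1868]
orientation: [-2.12, -2.308, 0.016]
contact_force: [-1.2, 1.0, -1.0]
grip_width: 0.0853
```

Run:
```python
from meas import *
plan(np.array([.562,.0045,.161]),down(.0855))
```

```text
n 1 dist 26.1 ang 0.013
[-1.1, 3.5, 25.8, -0.012, 0.001, -0.001]
```

Call:
play_rows([
  [-1, 3.5, 14, -0.012, 0.001, 0, 0],
  [0, 0, 11, 0, 0, 0, 0],
  [0, 0, 0, 0, 0, 0, 0],
])

```text
clock: 11.35
tcp_pos: [0.5607, 0.0042, 0.1597]
orientation: [-2.125, -2.311, 0.007]
contact_force: [-0.4, -0.1, -0.2]
grip_width: 0.085
```

Run:
```python
from meas import *
plan(np.array([.562,.0045,.161]),down(.0855))
```

```text
n 1 dist 1.9 ang 0.005
[0.2, 1.3, -1.3, -0.005, 0.001, -0.001]
```

Call:
play_rows([
  [0, 1.3, -1.0, -0.005, 0, 0, 120],
  [0, 0, 0, 0, 0, 0, 200],
  [0, 0, 0, 0, 0, 0, 255],
  [0, 0, 0, 0, 0, 0, 255],
  [0, 0, 0, 0, 0, 0, 255],
], force=20)

```text
clock: 11.85
tcp_pos: [0.5639, 0.0043, 0.1639]
orientation: [2.124, 2.31, 0.005]
contact_force: [0.1, 0.5, 0.1]
grip_width: 0.0254
```

Call:
play_rows([
  [0, 0, 0, 0, 0, 0, 255],
  [3, 0, 0, 0, 0, 0, 255],
  [0, 0, 0, 0, 0, 0, 255],
])

```text
clock: 12.15
tcp_pos: [0.5636, 0.0077, 0.1641]
orientation: [2.124, 2.31, 0.005]
contact_force: [0.4, 0.5, -0.2]
grip_width: 0.0251
```

```bash
python3 snap.py 15
python3 - <<'E'
from meas import *
plan(np.array([.562,.0075,.157]),down(.0855))
print(pose()[0],pose()[2]["contact_force"])
E
```

```text
n 1 dist 7.3 ang 0.005
[0.2, -1.6, 7.1, 0.005, 0.001, -0.002]
[0.5636 0.0074 0.1641] [ 0.3323 -0.457  -0.0624]
```

View pics/wrist15.png

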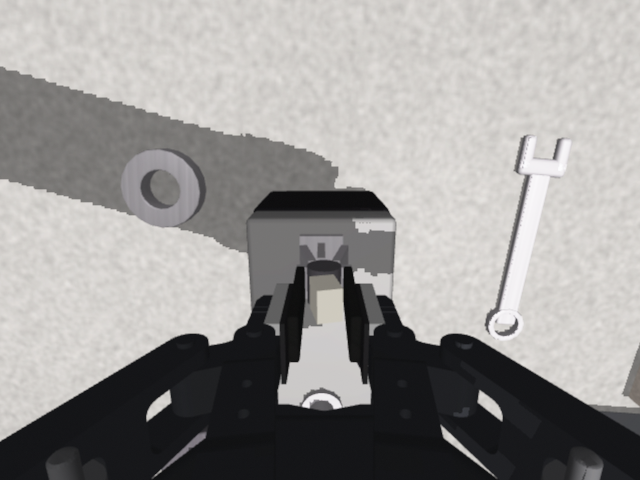

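Held again, jaws open, tab centred at (321,250). Push down.

Call:
play_rows([
  [0, -1.6, 3, 0.005, 0, 0, 255],
  [0, 0, 3, 0, 0, 0, 255],
  [0, 0, 0, 0, 0, 0, 255],
])

```text
clock: 12.5
tcp_pos: [0.5644, 0.007, 0.164]
orientation: [2.127, 2.311, 0.008]
contact_force: [-0.2, 1.0, -1.2]
grip_width: 0.0252
```

Call:
play_rows([
  [0, 0, 2, 0, 0, 0, 255],
  [0, 0, 0, 0, 0, 0, 255],
])

```text
clock: 12.7
tcp_pos: [0.5645, 0.0069, 0.1636]
orientation: [-2.127, -2.311, -0.01]
contact_force: [-1.9, -0.0, 1.5]
grip_width: 0.0251
```

Call:
play_rows([
  [0, -2, 3, 0.008, 0, 0, 255],
  [0, 0, 3, 0, 0, 0, 255],
])

```text
clock: 12.9
tcp_pos: [0.565, 0.0067, 0.1628]
orientation: [-2.124, -2.307, -0.009]
contact_force: [-13.4, 0.2, 35.0]
grip_width: 0.0251
```

```bash
python3 snap.py 16
python3 - <<'E'
from meas import *
plan(np.array([.562,.0075,.157]),down(.0855))
print(pose()[0],pose()[2]["contact_force"])
for n in("wrist8","wrist15","wrist16"):
    f=dict(np.load(f"pics/{n}.npz"));P=cloud(f)
    i=P[285:300,300:345];print(n,"block/barrel z (world, tool-rel)",np.nanmedian(P[270,315:335],axis=0),np.nanmedian(P[300:320,322:335].reshape(-1,3),axis=0),f["p"])
E
```

```text
n 1 dist 6.6 ang 0.009
[1.1, -2.9, 5.9, 0.001, -0.008, -0.003]
[0.565  0.0066 0.1629] [-10.6776   0.845   32.671 ]
wrist8 block/barrel z (world, tool-rel) [ 0.5499 -0.0244  0.2492] [ 0.5517 -0.0315  0.2739] [ 0.5489 -0.0362  0.2625]
wrist15 block/barrel z (world, tool-rel) [0.5637 0.0169 0.1514] [0.566  0.0061 0.1687] [0.5636 0.0074 0.1641]
wrist16 block/barrel z (world, tool-rel) [0.5651 0.0161 0.1505] [0.5674 0.0052 0.1677] [0.565  0.0066 0.1629]
```

Call:
play_rows([
  [0, 0, 2.5, 0, 0, 0, 150],
  [0, 0, 1, 0, 0, 0, 110],
  [0, 0, 0, 0, 0, 0, 60],
  [0, 0, 0, 0, 0, 0, 0],
])

```text
clock: 13.35
tcp_pos: [0.5646, 0.0065, 0.1589]
orientation: [-2.124, -2.306, -0.009]
contact_force: [0.4, -0.8, 0.2]
grip_width: 0.0759
```

Call:
play_rows([
  [0, 0, -20, 0, 0, 0, 0],
  [0, 0, -30, 0, 0, 0, 0],
  [0, 0, -20, 0, 0, 0, 0],
  [0, 0, 0, 0, 0, 0, 0],
])

```text
clock: 13.75
tcp_pos: [0.5639, 0.006, 0.2288]
orientation: [-2.124, -2.306, -0.002]
contact_force: [1.2, 0.2, -0.0]
grip_width: 0.0856
```

```bash
python3 snap.py 17 wrist,scene,side
python3 - <<'E'
from meas import *
print(pose()[0])
for n in("wrist17","scene17","side17"):
    P=pts(n);c=box(P,.50,.62,-.03,.05,.15,.205);print(n,"clip",len(c),c.max(0),rect(c[c[:,2]>.18]))
E
```

```text
[0.5619 0.0063 0.2258]
wrist17 clip 2890 [0.5865 0.0173 0.1944] ([562.6, 6.3], [46.8, 18.4], 5.0)
scene17 clip 241 [0.5879 0.0199 0.1919] ([563.5, 8.6], [49.6, 18.3], 7.4)
side17 clip 393 [0.5856 0.018  0.1908] ([561.5, 6.2], [48.0, 17.4], 5.3)
```

View pics/wrist17.png

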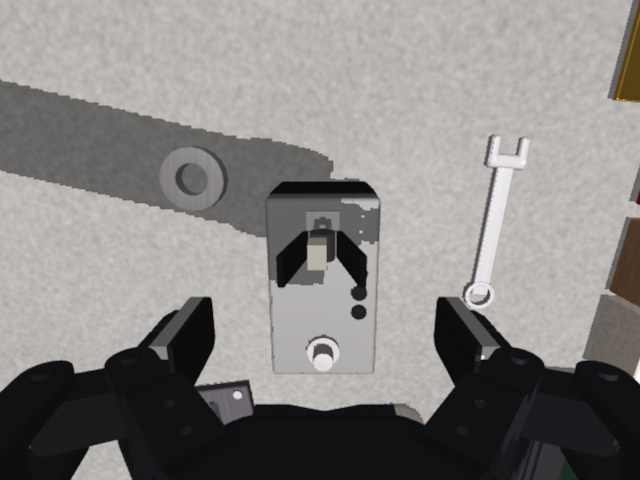

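Now it's only about 1.3 mm high and 1.3 mm off in y. A final press on the handle tops with the fingertips about 30 mm apart.

Call:
play_rows([
  [1, 0.5, 8, 0, 0, 0, 165],
  [0, 0, 0, 0, 0, 0, 165],
  [0, 0, 0, 0, 0, 0, 165],
])

```text
clock: 14.2
tcp_pos: [0.5605, 0.0076, 0.2141]
orientation: [-2.119, -2.302, 0.011]
contact_force: [0.3, -0.2, -0.3]
grip_width: 0.0438
```

```bash
python3 snap.py 18
python3 - <<'E'
from meas import *
plan(np.array([.5623,.0075,.20]),down(.0855))
print(pose()[2]["grip_width"])
E
```

```text
n 1 dist 14.1 ang 0.015
[-0.4, 2.2, 13.9, -0.014, -0.005, -0.003]
0.03640535293179476
```

View pics/wrist18.png

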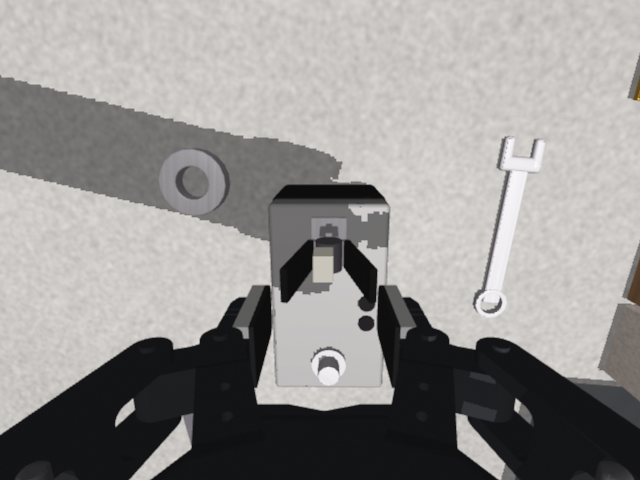

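Call:
play_rows([
  [0, 2.2, 6, -0.014, -0.005, 0, 170],
  [0, 0, 5, 0, 0, 0, 170],
  [0, 0, 0, 0, 0, 0, 170],
])

```text
clock: 14.55
tcp_pos: [0.5624, 0.0079, 0.2014]
orientation: [2.127, 2.311, -0.001]
contact_force: [-0.5, 0.3, -1.4]
grip_width: 0.0281
```

Call:
play_rows([
  [0, 0, 3, 0, 0, 0, 170],
  [0, 0, 0, 0, 0, 0, 170],
])

```text
clock: 14.75
tcp_pos: [0.5623, 0.0079, 0.1981]
orientation: [2.127, 2.311, -0.001]
contact_force: [0.7, -1.0, -0.2]
grip_width: 0.0287
```

```bash
python3 snap.py 19
python3 - <<'E'
from meas import *
plan(np.array([.5623,.0075,.19]),down(.0855))
print(pose()[2]["grip_width"],pose()[2]["contact_force"])
E
```

```text
n 1 dist 8.3 ang 0.003
[-0.3, -0.2, 8.3, 0.0, 0.001, -0.003]
0.028509404989693045 [ 0.207  -0.0338 -0.041 ]
```

View pics/wrist19.png

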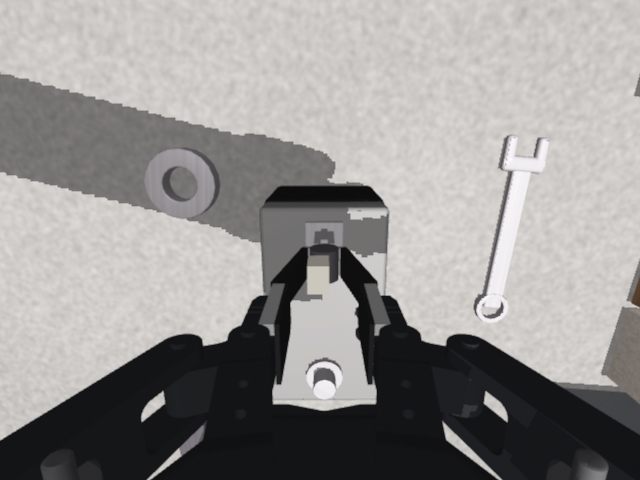

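Fingertips are over both handle tops, and symmetric. Press gently.

Call:
play_rows([
  [0, 0, 3, 0, 0, 0, 170],
  [0, 0, 0, 0, 0, 0, 170],
])

```text
clock: 15.0
tcp_pos: [0.5627, 0.0078, 0.1954]
orientation: [2.127, 2.31, 0.0]
contact_force: [-1.5, -1.3, -0.4]
grip_width: 0.0286
```

Call:
play_rows([
  [0, 0, 2.5, 0, 0, 0, 170],
  [0, 0, 0, 0, 0, 0, 170],
])

```text
clock: 15.2
tcp_pos: [0.5629, 0.0077, 0.1928]
orientation: [2.127, 2.31, 0.001]
contact_force: [-0.0, -0.2, -0.5]
grip_width: 0.0286
```

Call:
play_rows([
  [0, 0, 2, 0, 0, 0, 170],
])

```text
clock: 15.3
tcp_pos: [0.5633, 0.0077, 0.1911]
orientation: [2.127, 2.31, 0.002]
contact_force: [1.8, 0.5, 8.2]
grip_width: 0.0287
```

Call:
play_rows([
  [0, 0, 1.5, 0, 0, 0, 170],
])

```text
clock: 15.4
tcp_pos: [0.5644, 0.0077, 0.1906]
orientation: [2.126, 2.309, 0.005]
contact_force: [-1.8, 0.4, 12.7]
grip_width: 0.0285
```

Call:
play_rows([
  [0, 0, 1.5, 0, 0, 0, 170],
])

```text
clock: 15.5
tcp_pos: [0.5653, 0.0077, 0.1904]
orientation: [2.125, 2.308, 0.008]
contact_force: [-3.9, -0.0, 13.3]
grip_width: 0.0283
```

Call:
play_rows([
  [0, -2, 3, 0.006, 0, 0, 170],
])

```text
clock: 15.6
tcp_pos: [0.5656, 0.0076, 0.19]
orientation: [2.127, 2.309, 0.008]
contact_force: [-2.4, 0.6, 24.0]
grip_width: 0.0284
```

Call:
play_rows([
  [0, 0, -15, 0, 0, 0, 120],
  [0, 0, -25, 0, 0, 0, 0],
  [0, 0, -25, 0, 0, 0, 0],
  [0, 0, 0, 0, 0, 0, 0],
])

```text
clock: 16.0
tcp_pos: [0.5657, 0.0072, 0.2575]
orientation: [2.127, 2.308, 0.008]
contact_force: [-0.6, 0.2, 0.1]
grip_width: 0.0839
```

```bash
python3 snap.py 20 wrist,scene,side
python3 - <<'E'
from meas import *
print(pose()[0])
for n in("wrist20","scene20","side20"):
    P=pts(n);c=box(P,.50,.62,-.03,.05,.15,.205);print(n,"clip",len(c),c.max(0),rect(c[c[:,2]>.18]))
w=pts("wrist1");w=box(w,.42,.47,.22,.28,.19,.22)
for a in(.2,.204,.206):
    q=w[w[:,2]>a];print(len(q),rect(q))
# normal-based side faces of handle from scene/side/wrist1
for n,lo,hi in(("scene0",.12,.195),("side0",.12,.195),("wrist1",.12,.195)):
    P=pts(n);w=box(P,.42,.48,.22,.29,lo,hi)
    ang=[]
    from scipy.spatial import cKDTree
    t=cKDTree(w);_,ii=t.query(w,k=min(14,len(w)))
    for k in ii:
        s=np.linalg.svd(w[k]-w[k].mean(0))[2][2]
        if abs(s[2])<.25: ang.append(np.degrees(np.arctan2(s[1],s[0]))%90)
    print(n,len(w),np.histogram(ang,bins=18,range=(0,90))[0])
E
```

```text
[0.5634 0.0077 0.2538]
wrist20 clip 2180 [0.5862 0.0171 0.1935] ([562.6, 6.2], [46.9, 18.5], 4.8)
scene20 clip 242 [0.5871 0.0206 0.1915] ([563.1, 8.0], [47.4, 19.4], 6.0)
side20 clip 399 [0.5843 0.0178 0.1904] ([560.7, 6.2], [46.7, 18.4], 2.7)
1018 ([445.4, 249.0], [24.2, 24.2], 84.7)
939 ([445.4, 249.2], [23.8, 23.6], 84.7)
546 ([445.0, 249.1], [22.0, 23.0], 85.2)
scene0 392 [34 14 11  6  4  7  0  5  2  3  2  4 13 11 24 49 77 82]
side0 502 [ 69  32  17   6   7   8   5   6   6  11   3   2   9  11  18  45  91 121]
wrist1 581 [ 34  13  12  14  12   8   5  10   6   4  14   6  12  17  20  25 145 199]
```

Top height is now +65.1 to +66.3 mm over the stand position (65 expected) and it held 24 N, so the clip is seated. Next the wand: I'll fit a kinematic model from the recorded joints to check whether the leaning pose is reachable.

```bash
cat > kin.py <<'E'
from h import *
import glob,itertools
from scipy.optimize import least_squares
def data():
    J=[];Pp=[];Rr=[]
    for fn in sorted(glob.glob("pics/wrist*.npz")):
        f=np.load(fn)
        if "j" in f: J.append(f["j"]);Pp.append(f["p"]);Rr.append(f["rv"])
    J.append([-1.41007604,0.47776881,0.02234339,1.5564576,-0.01149737,1.10927694,-0.08310864]);Pp.append([0.17913722,0.65018693,0.23034416]);Rr.append([-4.20960705e-01,-3.11315532e+00,2.79502854e-03])
    return np.array(J),np.array(Pp),R.from_rotvec(np.array(Rr))
def fk(q,th,s):
    d,a,b,c,o1,o7,e1,e2,e3=th
    rz=lambda t:R.from_euler("z",t);ry=lambda t:R.from_euler("y",t)
    Rc=rz(s[0]*q[0]+o1);p=np.array([0,0,d])
    Rc=Rc*ry(q[1]);p=p+Rc.apply([e1,0,a])
    Rc=Rc*rz(s[1]*q[2])*ry(q[3]);p=p+Rc.apply([e2,0,b])
    Rc=Rc*rz(s[2]*q[4])*ry(q[5]);p=p+Rc.apply([e3,0,c])
    return p,Rc*rz(s[3]*q[6]+o7)
def fit():
    J,P,Rr=data();best=None
    for s in itertools.product([1,-1],repeat=4):
      for o7 in(0,np.pi/2,np.pi,-np.pi/2):
        def res(th):
            out=[]
            for q,p,r0 in zip(J,P,Rr):
                pp,rr=fk(q,th,s);out+=list((pp-p)*5)+list((r0.inv()*rr).as_rotvec())
            return np.array(out)
        x0=[.33,.42,.4,.25,0,o7,0,0,0]
        if best is not None and np.linalg.norm(res(x0))>8: continue
        o=least_squares(res,x0,max_nfev=30)
        if best is None or o.cost<best[0]: best=(o.cost,o.x,s,np.abs(res(o.x)).max())
    return best
if __name__=="__main__":
    b=fit();np.set_printoptions(precision=4,suppress=True);print(b);np.savez("kin_fit.npz",x=b[1],s=b[2])
E
python3 kin.py
```

```text
(np.float64(0.004242675308265457), array([ 0.4441,  0.5206,  0.4553,  0.4755, -0.0949,  1.4759,  0.0033,
       -0.012 , -0.0265]), (-1, -1, -1, -1), np.float64(0.05489148528939641))
```

```bash
cat > kin2.py <<'E'
from kin import *
L=[-2.96,-.34,-1.41,.24,-1.37,.17,-2.96];U=[2.96,2.1,1.46,2.44,4.51,1.92,2.96]
def fk2(q,th,s=(-1,-1,-1,-1)):
    d,a,b,c,o1,o7,x1,y1,x2,y2,x3,y3,p2,p3,p4,p5,p6,x0,y0=th
    rz=lambda t:R.from_euler("z",t);ry=lambda t:R.from_euler("y",t)
    Rc=rz(s[0]*q[0]+o1);p=Rc.apply([x0,y0,d])
    Rc=Rc*ry(q[1]+p2);p=p+Rc.apply([x1,y1,a])
    Rc=Rc*rz(s[1]*q[2]+p3)*ry(q[3]+p4);p=p+Rc.apply([x2,y2,b])
    Rc=Rc*rz(s[2]*q[4]+p5)*ry(q[5]+p6);p=p+Rc.apply([x3,y3,c])
    return p,Rc*rz(s[3]*q[6]+o7)
if __name__=="__main__":
    J,P,Rr=data()
    def res(th):
        out=[]
        for q,p,r0 in zip(J,P,Rr):
            pp,rr=fk2(q,th);out+=list((pp-p)*5)+list((r0.inv()*rr).as_rotvec())
        return np.array(out+list(.002*np.array(th[6:])))
    x0=np.r_[.4,.5,.45,.4,0,1.5708,np.zeros(13)]
    o=least_squares(res,x0,max_nfev=200)
    np.set_printoptions(precision=4,suppress=True);print(o.cost,o.x,np.abs(o.fun).max());np.save("kin2.npy",o.x)
E
python3 kin2.py
```

```text
2.9023982844564108e-09 [ 0.2871  0.5418  0.4725  0.327   0.      1.5708 -0.     -0.0152  0.
 -0.0314 -0.     -0.0004  0.     -0.     -0.      0.      0.      0.
 -0.0152] 6.279946517262174e-05
```

The model fits to under 0.1 mm. Check which lean directions are reachable.

```bash
cat > ik.py <<'E'
from kin2 import *
TH=np.load("kin2.npy");L=np.array(L);U=np.array(U)
def ik(p,Rt,q0,reg=.003):
    def res(q):
        pp,rr=fk2(q,TH);return np.r_[(pp-p)*10,(Rt.inv()*rr).as_rotvec()*3,reg*(q-q0)]
    o=least_squares(res,np.clip(q0,L+.02,U-.02),bounds=(L+.01,U-.01),max_nfev=150)
    pp,rr=fk2(o.x,TH);return o.x,np.linalg.norm(pp-p)*1000,(Rt.inv()*rr).magnitude()
def lean(phi,roll,dist,post=np.array([.5703,-.0918,.123]),tilt=np.pi/4):
    u=np.array([np.sin(tilt)*np.cos(phi),np.sin(tilt)*np.sin(phi),np.cos(tilt)])
    z=-u;h=np.array([-np.sin(phi),np.cos(phi),0]) # horizontal
    y0=h;x0=np.cross(y0,z);B=R.from_matrix(np.stack([x0,y0,z],1))
    return post+dist*u,B*R.from_euler("z",roll)
E
python3 - <<'E'
from ik import *
np.set_printoptions(precision=2,suppress=True)
q0=pose()[2]["joints"]
for deg in range(0,360,30):
    for roll in(0,90,180,270):
        p,Rt=lean(np.radians(deg),np.radians(roll),.179)
        best=None
        for q in(q0,np.array([0,.5,0,1.5,0,1.1,0]),np.array([-.2,.5,0,1.8,1.5,1.0,0])):
            s=ik(p,Rt,q)
            m=min((s[0]-L).min(),(U-s[0]).min())
            if s[1]<1 and s[2]<.01 and (best is None or m>best[0]): best=(m,s[0])
        if best: print(deg,roll,round(best[0],2),best[1])
E
```

```text
60 0 0.25 [-0.54  0.74  0.3   1.34  0.33  1.67  2.3 ]
60 90 0.3 [-0.7   0.79  0.6   1.35  0.18  1.62  0.87]
60 180 0.34 [-0.87  0.93  0.98  1.37 -0.06  1.58 -0.48]
60 270 0.33 [-0.82  0.88  0.85  1.36  0.03  1.59 -2.13]
90 0 0.54 [-0.75  0.49  0.29  1.76  0.56  1.35  2.42]
90 90 0.64 [-0.94  0.54  0.56  1.77  0.46  1.28  0.96]
90 180 0.51 [-0.59  0.48  0.07  1.75  0.64  1.41 -0.79]
90 270 0.64 [-0.94  0.53  0.56  1.77  0.46  1.28 -2.19]
120 0 0.31 [-0.26  0.24 -0.44  2.13  0.96  1.2   2.41]
120 90 0.3 [-0.35  0.23 -0.33  2.14  0.95  1.18  0.85]
120 180 0.3 [-0.44  0.22 -0.23  2.14  0.93  1.16 -0.71]
120 270 0.29 [-0.54  0.21 -0.13  2.15  0.92  1.14 -2.27]
150 0 0.01 [ 1.02 -0.13 -1.39  2.43  1.18  0.52  2.79]
150 90 0.01 [ 1.02 -0.13 -1.39  2.43  1.18  0.52  1.22]
150 180 0.01 [ 1.02 -0.13 -1.39  2.43  1.18  0.52 -0.35]
150 270 0.01 [ 1.03 -0.13 -1.4   2.43  1.18  0.51 -1.92]
210 0 0.12 [ 0.4   0.08  0.25  2.32 -1.18  0.8   0.5 ]
210 90 0.12 [ 0.35  0.08  0.31  2.32 -1.19  0.81 -1.07]
210 270 0.13 [ 0.46  0.08  0.19  2.31 -1.18  0.8   2.06]
240 0 0.54 [ 0.82  0.39 -0.16  1.9  -0.8   1.15  0.59]
240 90 0.44 [ 0.46  0.39  0.28  1.92 -0.93  1.25 -0.86]
240 180 0.01 [ 1.62  0.84 -1.4   1.85  0.07  0.96  2.95]
240 270 0.57 [ 1.18  0.45 -0.62  1.87 -0.62  1.05  2.  ]
270 0 0.49 [ 0.97  0.71 -0.63  1.45 -0.32  1.43  0.5 ]
270 90 0.34 [ 0.48  0.63  0.16  1.49 -0.7   1.58 -0.74]
270 270 0.49 [ 0.99  0.72 -0.65  1.45 -0.31  1.43  2.06]
300 0 0.1 [ 0.75  0.94 -0.72  1.05 -0.05  1.82  0.64]
300 90 0.09 [ 0.56  0.86 -0.29  1.07 -0.3   1.83 -0.73]
300 180 0.01 [ 0.28  0.86  0.28  1.1  -0.59  1.91 -2.06]
300 270 0.1 [ 0.73  0.93 -0.67  1.05 -0.08  1.82  2.23]
```

A lean with the handle toward −y (phi≈265°) suits: it keeps away from the clip, it is well inside the joint ranges, and it matches the wand's natural grip yaw (−0.09). Then it only needs a turn about tool y. Head to the wand.

Run:
```python
from ik import *
np.set_printoptions(precision=2,suppress=True)
q0=pose()[2]["joints"];print(q0)
for t,rt in((np.array([.4455,.25,.245]),down(-.09)),(np.array([.4455,.25,.149]),down(-.09)),(np.array([.4455,.25,.28]),down(-.09)),(np.array([.56,-.22,.30]),down(-.09)),lean(np.pi*1.5-.09,0,.179)):
    s=ik(t,rt,q0);print(s);q0=s[0]
plan(np.array([.4455,.25,.25]),down(-.09))
```

```text
[-0.7   0.33  0.73  1.84 -0.25  1.07  0.2 ]
(array([-1.17,  0.21,  0.62,  1.96, -0.14,  1.02, -0.57]), np.float64(0.0003063033017359455), 1.764774609533772e-06)
(array([-1.09,  0.35,  0.56,  2.05, -0.25,  0.81, -0.47]), np.float64(0.00010385380464893664), 3.932407172803197e-07)
(array([-1.15,  0.16,  0.59,  1.91, -0.1 ,  1.09, -0.61]), np.float64(0.00012360765411442232), 4.137546623256061e-07)
(array([-0.26,  0.35,  0.7 ,  1.69, -0.24,  1.19,  0.41]), np.float64(0.00040448778694888375), 2.169688778879508e-06)
(array([ 0.31,  0.63,  0.45,  1.58, -0.85,  1.6 ,  0.91]), np.float64(0.00017835973986633343), 1.3482087780813231e-06)
n 6 dist 269.5 ang 0.172
[41.9, -16.3, 0.7, -0.0, -0.0, 0.029]
[41.4, -17.5, 0.7, -0.0, -0.0, 0.029]
[40.9, -18.6, 0.7, -0.0, -0.0, 0.029]
[40.3, -19.8, 0.7, -0.0, -0.0, 0.029]
[39.7, -21.0, 0.7, -0.0, -0.0, 0.029]
[39.1, -22.1, 0.6, -0.0, -0.0, 0.029]
```

Call:
play_rows([
  [42, -16, -5, 0, 0, 0.03, 0],
  [41, -17, -3, 0, 0, 0.03, 0],
  [41, -19, 0, 0, 0, 0.03, 0],
  [40, -20, 0, 0, 0, 0.03, 0],
  [40, -21, 0, 0, 0, 0.03, 0],
])

```text
clock: 16.65
tcp_pos: [0.4637, 0.2075, 0.2564]
orientation: [2.318, 2.119, -0.014]
contact_force: [0.8, -0.4, -0.7]
grip_width: 0.0856
```

Run:
```python
from ik import *
plan(np.array([.4455,.25,.25]),down(-.09))
```

```text
n 1 dist 46.7 ang 0.009
[40.8, -21.9, 6.2, -0.005, 0.008, 0.0]
```

Call:
play_rows([
  [36, -19, 4, -0.005, 0.008, 0, 0],
  [4, -2, 2, 0, 0, 0, 0],
  [0, 0, 0, 0, 0, 0, 0],
  [0, 0, 0, 0, 0, 0, 0],
])

```text
clock: 17.05
tcp_pos: [0.4394, 0.2563, 0.2455]
orientation: [-2.305, -2.132, 0.011]
contact_force: [0.3, 0.2, 0.0]
grip_width: 0.0854
```

```bash
python3 snap.py 21
python3 - <<'E'
from ik import *
from meas import *
plan(np.array([.4455,.25,.22]),down(-.09))
w=box(pts("wrist21"),.41,.48,.22,.28,.15,.22)
for a in(.16,.2,.204):
    q=w[w[:,2]>a];print(len(q),rect(q),w[:,2].max())
E
```

```text
n 1 dist 26.9 ang 0.013
[-5.3, 6.5, 25.5, -0.006, 0.004, 0.011]
2710 ([445.5, 249.5], [24.4, 24.9], 84.9) 0.21093039122202398
1920 ([445.9, 249.4], [24.4, 24.0], 85.3) 0.21093039122202398
1740 ([445.7, 249.6], [24.2, 23.6], 85.2) 0.21093039122202398
```

View pics/wrist21.png

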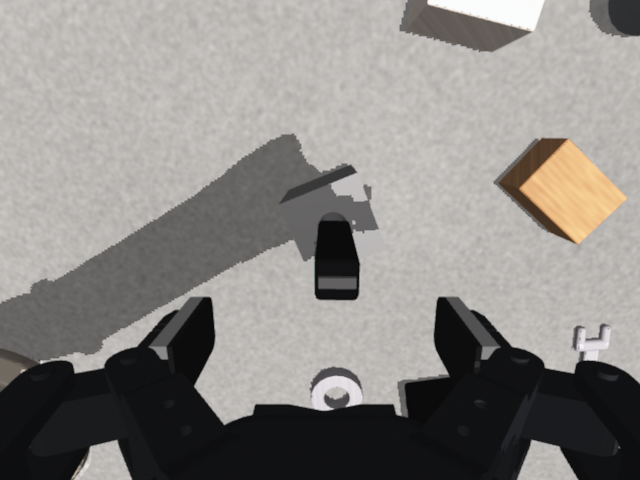

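The wand end at (337,265) measures (0.4456, 0.2496) with yaw −0.086, aligned with the tool axes. Correct and descend.

Call:
play_rows([
  [-5.5, 6.5, 5, -0.006, 0.004, 0.011, 0],
  [0, 0, 0, 0, 0, 0, 0],
  [0, 0, 0, 0, 0, 0, 0],
])

```text
clock: 17.4
tcp_pos: [0.448, 0.2455, 0.24]
orientation: [2.326, 2.11, 0.001]
contact_force: [-0.0, -0.5, -0.3]
grip_width: 0.0855
```

Run:
```python
from ik import *
plan(np.array([.4456,.2497,.19]),down(-.087))
```

```text
n 2 dist 50.2 ang 0.011
[2.0, -1.4, 25.0, 0.001, 0.0, -0.005]
[2.0, -1.4, 25.0, 0.001, 0.0, -0.005]
```

Call:
play_rows([
  [2, -1.4, 15, 0, 0, -0.005, 0],
  [2, -1.4, 15, 0, 0, -0.005, 0],
  [0, 0, 0, 0, 0, 0, 0],
])

```text
clock: 17.7
tcp_pos: [0.4473, 0.248, 0.2101]
orientation: [2.32, 2.117, 0.004]
contact_force: [0.1, -1.0, 0.1]
grip_width: 0.0856
```

Run:
```python
from ik import *
plan(np.array([.4456,.2497,.15]),down(-.087))
```

```text
n 2 dist 60.1 ang 0.005
[0.7, -1.0, 30.0, 0.001, -0.001, -0.002]
[0.7, -0.9, 30.0, 0.001, -0.001, -0.002]
```

Call:
play_rows([
  [0.7, -1, 20, 0, 0, -0.002, 0],
  [0.7, -1, 20, 0, 0, 0, 0],
  [0, 0, 0, 0, 0, 0, 0],
])

```text
clock: 18.0
tcp_pos: [0.4474, 0.2492, 0.1712]
orientation: [2.32, 2.116, 0.009]
contact_force: [-0.8, 0.2, -0.8]
grip_width: 0.0856
```

Run:
```python
from ik import *
plan(np.array([.4456,.2497,.15]),down(-.087))
```

```text
n 1 dist 21.3 ang 0.008
[0.2, -2.0, 21.2, 0.005, -0.003, -0.005]
```

Call:
play_rows([
  [0, -2, 12, 0.005, -0.003, -0.004, 0],
  [0, -0.5, 8, 0, 0, 0, 0],
  [0, 0, 0, 0, 0, 0, 0],
])

```text
clock: 18.3
tcp_pos: [0.4465, 0.2498, 0.1522]
orientation: [-2.318, -2.12, -0.004]
contact_force: [-0.5, 0.9, -0.8]
grip_width: 0.0858
```

Run:
```python
from ik import *
plan(np.array([.4456,.2497,.15]),down(-.087))
```

```text
n 1 dist 2.4 ang 0.003
[-0.1, -0.9, 2.2, 0.002, -0.002, -0.002]
```

Call:
play_rows([
  [0, -0.9, 2, 0.002, 0, 0, 120],
  [0, 0, 0, 0, 0, 0, 200],
  [0, 0, 0, 0, 0, 0, 255],
  [0, 0, 0, 0, 0, 0, 255],
  [0, 0, 0, 0, 0, 0, 255],
], force=50)

```text
clock: 18.8
tcp_pos: [0.4464, 0.2503, 0.1515]
orientation: [-2.317, -2.119, -0.006]
contact_force: [-0.4, -0.7, -0.5]
grip_width: 0.0231
```

Call:
play_rows([
  [0, 0, 0, 0, 0, 0, 255],
  [0, 0, -8, 0, 0, 0, 255],
  [0, 0, -10, 0, 0, 0, 255],
  [0, 0, 0, 0, 0, 0, 255],
])

```text
clock: 19.2
tcp_pos: [0.4462, 0.2499, 0.1709]
orientation: [-2.317, -2.119, -0.004]
contact_force: [0.4, 0.5, -0.8]
grip_width: 0.0236
```

```bash
python3 snap.py 22 wrist,side
python3 - <<'E'
from ik import *
plan(np.array([.4456,.2497,.27]),down(-.087))
E
```

```text
n 3 dist 100.1 ang 0.003
[0.1, -0.0, -33.4, -0.0, -0.001, -0.001]
[0.0, -0.0, -33.4, -0.0, -0.001, -0.001]
[0.0, -0.0, -33.4, -0.0, -0.001, -0.001]
```

View pics/wrist22.png

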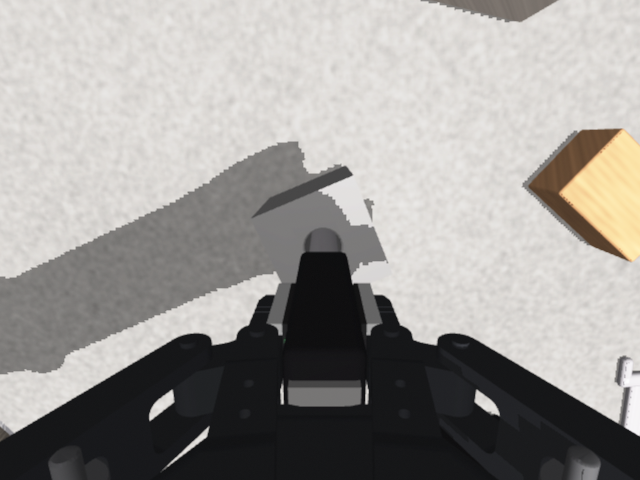

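The wand is held square (23.6 mm) with the stem tip at (322,240). Draw it up.

Call:
play_rows([
  [0, 0, -25, 0, 0, 0, 255],
  [0, 0, -33, 0, 0, 0, 255],
  [0, 0, -40, 0, 0, 0, 255],
  [0, 0, -33, 0, 0, 0, 255],
])

```text
clock: 19.7
tcp_pos: [0.4432, 0.2483, 0.3002]
orientation: [-2.318, -2.12, 0.012]
contact_force: [1.6, 0.8, -1.9]
grip_width: 0.0235
```

Call:
play_rows([
  [0, 0, -30, 0, 0, 0, 255],
  [0, 0, -20, 0, 0, 0, 255],
  [0, 0, 0, 0, 0, 0, 255],
])

```text
clock: 20.0
tcp_pos: [0.4449, 0.249, 0.3561]
orientation: [-2.317, -2.119, 0.0]
contact_force: [-0.0, 0.6, -1.9]
grip_width: 0.0234
```

```bash
python3 snap.py 23 side,scene
python3 - <<'E'
from ik import *
print(pose()[0])
plan(np.array([.45,-.0,.36]),down(-.087))
plan(np.array([.52,-.24,.36]),down(-.087),p=np.array([.45,-.0,.36]),Rc=down(-.087))
p,Rt=lean(np.pi*1.5-.087,0,.1815);print(p,Rt.as_rotvec())
ims=[cv2.resize(cv2.imread('pics/side23.png')[60:360,80:380],(400,400)),cv2.resize(cv2.imread('pics/scene23.png')[100:300,300:500],(400,400))]
cv2.imwrite('pics/ck23.png',np.hstack(ims))
E
```

```text
[0.44355024 0.24833557 0.35326881]
n 6 dist 248.5 ang 0.005
[-41.1, 4.8, -1.0, -0.001, 0.0, -0.0]
[-41.1, 4.7, -1.0, -0.001, 0.0, -0.0]
[-41.1, 4.7, -1.1, -0.001, 0.0, -0.0]
[-41.1, 4.7, -1.1, -0.001, 0.0, -0.0]
[-41.1, 4.7, -1.1, -0.001, 0.0, -0.0]
[-41.1, 4.7, -1.1, -0.001, 0.0, -0.0]
n 6 dist 250.0 ang 0.0
[-38.8, 15.1, 0.0, 0.0, 0.0, 0.0]
[-38.8, 15.1, 0.0, 0.0, 0.0, 0.0]
[-38.8, 15.1, 0.0, 0.0, 0.0, 0.0]
[-38.8, 15.1, 0.0, 0.0, 0.0, 0.0]
[-38.8, 15.1, 0.0, 0.0, 0.0, 0.0]
[-38.8, 15.1, 0.0, 0.0, 0.0, 0.0]
[ 0.55914851 -0.21965448  0.25133988] [-1.84617358 -1.69215896 -0.76471014]
```

View pics/ck23.png

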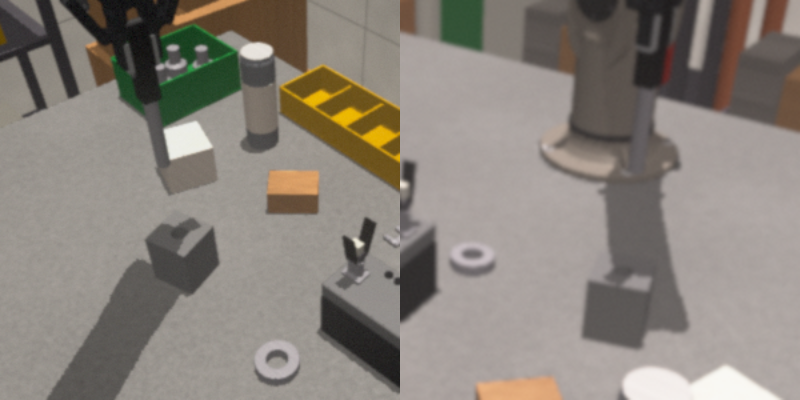

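The wand is clear of the holder. Carry it round in front of the battery (x≈0.45, away from the clip).

Call:
play_rows([
  [-41, 5, 0, 0, 0, 0, 255],
  [-45, 5, 0, 0, 0, 0, 255],
  [-45, 5, 0, 0, 0, 0, 255],
  [-45, 5, 0, 0, 0, 0, 255],
  [-45, 5, 0, 0, 0, 0, 255],
])

```text
clock: 20.6
tcp_pos: [0.4448, 0.0256, 0.3454]
orientation: [-2.301, -2.137, 0.03]
contact_force: [1.4, -0.0, -1.5]
grip_width: 0.0238
```

Call:
play_rows([
  [-45, 10, 0, 0, 0, 0, 255],
  [-45, 13, 0, 0, 0, 0, 255],
  [-45, 15, 0, 0, 0, 0, 255],
  [-45, 15, 0, 0, 0, 0, 255],
  [-45, 15, 0, 0, 0, 0, 255],
])

```text
clock: 21.1
tcp_pos: [0.491, -0.2108, 0.3392]
orientation: [-2.287, -2.137, 0.034]
contact_force: [0.7, 1.6, -0.6]
grip_width: 0.0239
```

```bash
cat > fin.py <<'E'
from ik import *
import sys
d=float(sys.argv[1]) if len(sys.argv)>1 else .1815
p,Rt=lean(np.pi*1.5-.087,0,d)
pp,Rc,o=pose();print(pp,o["joints"].round(2),"tilt",np.degrees(np.arccos(-Rc.as_matrix()[2,2])))
# keep head clear: rotate first at raised point then approach along axis
u=-Rt.as_matrix()[:,2]
print("target",p);plan(p+float(sys.argv[2])*u if len(sys.argv)>2 else p,Rt)
E
python3 fin.py .1815 .10
```

```text
[ 0.49095695 -0.21080821  0.33921654] [-0.63  0.28  1.14  1.79 -0.24  1.26  0.5 ] tilt 1.39400384823668
target [ 0.55914851 -0.21965448  0.25133988]
n 6 dist 102.1 ang 0.795
[-12.5, 11.3, 2.7, -0.005, 0.132, 0.002]
[-12.7, 11.3, 1.1, -0.005, 0.132, 0.002]
[-12.7, 11.3, -0.5, -0.005, 0.132, 0.002]
[-12.5, 11.3, -2.1, -0.005, 0.132, 0.002]
[-12.1, 11.4, -3.7, -0.005, 0.132, 0.002]
[-11.5, 11.4, -5.2, -0.005, 0.132, 0.002]
```

Run:
```python
from ik import *
np.set_printoptions(precision=2,suppress=True)
pp,Rc,o=pose();q=o["joints"].copy()
p,Rt=lean(np.pi*1.5-.087,0,.1815);u=-Rt.as_matrix()[:,2]
rv=(Rc.inv()*Rt).as_rotvec()
for k in range(1,25):
    t=k/24;tp=pp+t*(p+.05*u-pp);tr=Rc*R.from_rotvec(rv*t)
    for _ in range(4):
        a,b=fk2(q,TH);e=np.r_[tp-a,(tr*b.inv()).as_rotvec()]
        Jm=np.zeros((6,7))
        for i in range(7):
            dq=q.copy();dq[i]+=1e-5;a2,b2=fk2(dq,TH);Jm[:,i]=np.r_[(a2-a)/1e-5,(b2*b.inv()).as_rotvec()/1e-5]
        q=q+np.linalg.pinv(Jm)@e
    if k%4==0: print(t,q)
```

```text
0.16666666666666666 [-0.45  0.34  1.06  1.74 -0.41  1.33  0.64]
0.3333333333333333 [-0.28  0.41  0.99  1.7  -0.55  1.42  0.76]
0.5 [-0.14  0.48  0.93  1.65 -0.67  1.51  0.85]
0.6666666666666666 [-0.02  0.55  0.86  1.6  -0.77  1.61  0.92]
0.8333333333333334 [ 0.1   0.63  0.81  1.55 -0.86  1.71  0.96]
1.0 [ 0.19  0.7   0.75  1.5  -0.94  1.8   0.99]
```

Simulated motion stays within the ranges. Lean the wand while staying 10 cm back.

Call:
play_rows([
  [-12, 11, 3, -0.005, 0.13, 0, 255],
  [-13, 11, 1, -0.005, 0.13, 0, 255],
  [-13, 11, 0, -0.005, 0.13, 0, 255],
])

```text
clock: 21.4
tcp_pos: [0.5199, -0.2486, 0.325]
orientation: [-2.094, -1.947, -0.367]
contact_force: [0.5, 1.4, -0.5]
grip_width: 0.0235
```

```bash
python3 fin.py .1815 .07
```

```text
[ 0.51990916 -0.24855917  0.3250429 ] [-0.13  0.48  0.94  1.62 -0.64  1.53  0.85] tilt 20.80800011173241
target [ 0.55914851 -0.21965448  0.25133988]
n 4 dist 47.1 ang 0.423
[-6.3, 9.2, 3.9, -0.006, 0.106, 0.001]
[-6.7, 9.2, 3.3, -0.006, 0.106, 0.001]
[-7.0, 9.1, 2.6, -0.006, 0.106, 0.001]
[-7.2, 9.1, 1.9, -0.006, 0.106, 0.001]
```

Call:
play_rows([
  [-7, 10, 4, -0.006, 0.12, 0, 255],
  [-7, 10, 3, -0.006, 0.12, 0, 255],
  [-7, 10, 3, -0.006, 0.12, 0, 255],
  [-7, 8, 2, 0, 0.08, 0, 255],
  [0, 0, 0, 0, 0, 0, 255],
])

```text
clock: 21.9
tcp_pos: [0.5536, -0.2766, 0.2838]
orientation: [-1.825, -1.647, -0.787]
contact_force: [-0.3, -0.1, -1.7]
grip_width: 0.0236
```

```bash
python3 fin.py .1815 .05
```

```text
[ 0.55356875 -0.27658875  0.28380886] [ 0.25  0.74  0.73  1.45 -0.95  1.85  1.  ] tilt 47.498511205680344
target [ 0.55914851 -0.21965448  0.25133988]
n 1 dist 22.0 ang 0.047
[16.9, 0.4, 14.2, -0.006, -0.044, -0.018]
```

Call:
play_rows([
  [16, 0.5, 10, -0.006, -0.044, -0.018, 255],
  [0, 0, 5, 0, 0, 0, 255],
  [0, 0, 0, 0, 0, 0, 255],
])

```text
clock: 22.2
tcp_pos: [0.5542, -0.2551, 0.2797]
orientation: [-1.853, -1.686, -0.756]
contact_force: [-0.1, 0.3, -1.9]
grip_width: 0.0234
```

```bash
python3 fin.py .1815 .02; python3 snap.py 24 wrist,side,scene
python3 - <<'E'
from meas import *
f=dict(np.load("pics/side24.npz"))
for n in("side24","scene24"):
    f=dict(np.load(f"pics/{n}.npz"));
    a=f["color"].copy();
    p=f["p"];Rm=R.from_rotvec(f["rv"]).as_matrix()
    x0,y0=(300,180) if n[:2]=="si" else (200,120)
    w=200;c=cv2.resize(a[y0:y0+150,x0:x0+w],(800,600));cv2.imwrite(f"pics/{n}c.png",c)
E
```

```text
[ 0.55419083 -0.25510782  0.2797296 ] [ 0.19  0.7   0.74  1.51 -0.94  1.79  0.99] tilt 44.79516066460967
target [ 0.55914851 -0.21965448  0.25133988]
n 1 dist 25.9 ang 0.009
[5.3, 1.9, 25.3, -0.002, 0.004, -0.008]
```

View pics/side24c.png

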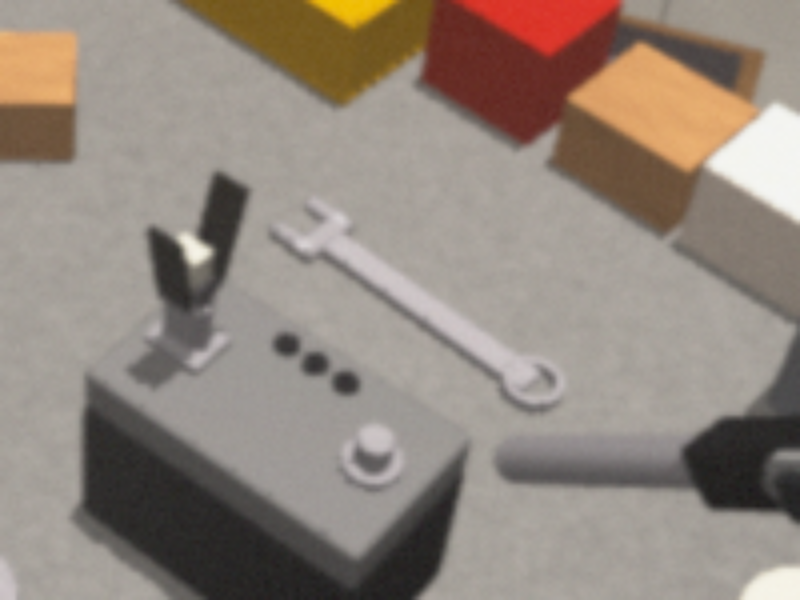

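View pics/scene24c.png

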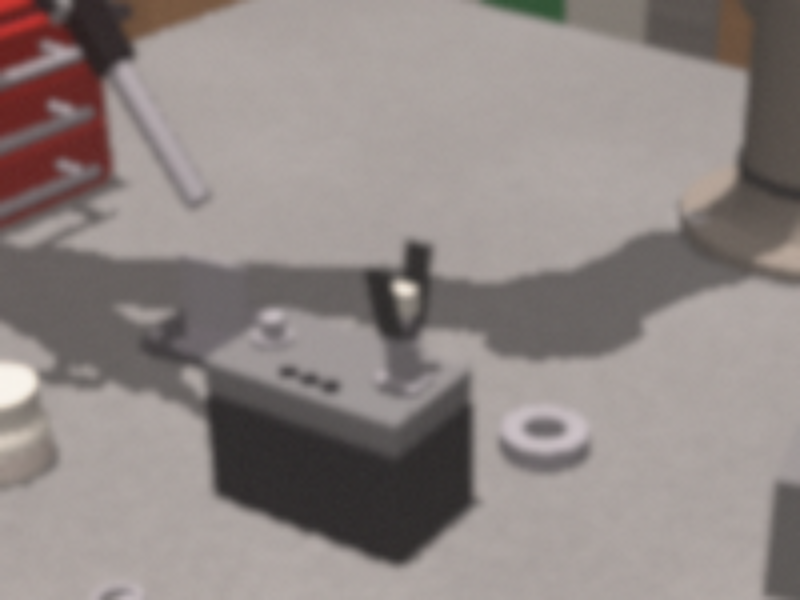

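View pics/wrist24.png

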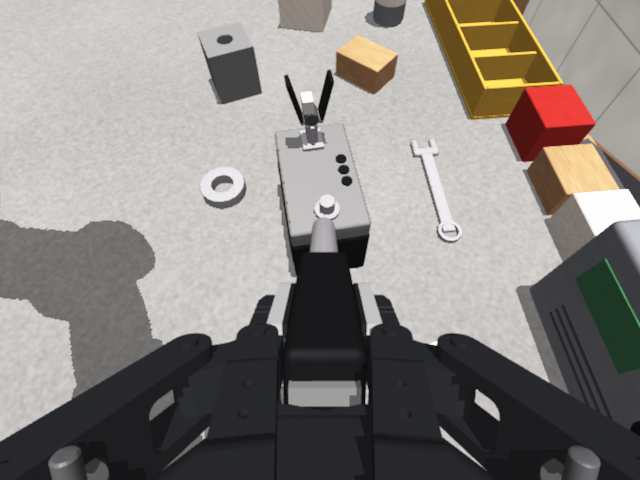

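The wand leans at 45°, head toward the post (wrist view: stem end (323,225), post (326,205)). Approach along its axis.

Call:
play_rows([
  [5, 2, 18, -0.002, 0.004, -0.008, 255],
  [0, 0, 15, 0, 0, 0, 255],
  [0, 0, 0, 0, 0, 0, 255],
  [0, 0, 0, 0, 0, 0, 255],
])

```text
clock: 22.75
tcp_pos: [0.5588, -0.2304, 0.2608]
orientation: [-1.85, -1.694, -0.766]
contact_force: [-0.5, -1.2, -0.8]
grip_width: 0.0233
```

```bash
python3 fin.py .1815 0; python3 snap.py 25 wrist,side,scene
cat > wand.py <<'E'
from meas import *
import sys
from scipy.optimize import least_squares
k=sys.argv[1]
for n in("wrist","side","scene"):
    f=dict(np.load(f"pics/{n}{k}.npz"));P=cloud(f).reshape(-1,3);P=P[~np.isnan(P).any(1)]
    Rc=R.from_rotvec(f["rv"]);Q=Rc.inv().apply(P-f["p"])*1000
    m=(abs(Q[:,0])<20)&(abs(Q[:,1])<20)&(Q[:,2]>50)&(Q[:,2]<150);s=Q[m]
    if len(s)<15: print(n,"few",len(s));continue
    z=s[:,2]
    def res(t): 
        c=t[:2]+np.outer(z-100,t[2:4]);return np.hypot(s[:,0]-c[:,0],s[:,1]-c[:,1])-9
    o=least_squares(res,[0,0,0,0],loss="soft_l1")
    hd=np.percentile(z,99.5)
    d=np.array([o.x[2],o.x[3],1]);w=Rc.apply(d/np.linalg.norm(d))
    head=f["p"]+Rc.apply([o.x[0]+o.x[2]*(hd-100),o.x[1]+o.x[3]*(hd-100),hd])/1000
    pt=box(P,.54,.60,-.12,-.06,.119,.13)
    print(n,len(s),"fit tool mm",o.x.round(3),"head z",hd.round(1),"tilt",np.degrees(np.arccos(-w[2])).round(1),"head",head,"spot",head+.04*w,"post seen",pt.mean(0) if len(pt) else None,len(pt))
E
python3 wand.py 25
```

```text
[ 0.55879781 -0.23036852  0.26081429] [ 0.16  0.7   0.73  1.56 -0.95  1.74  1.01] tilt 44.85349816135227
target [ 0.55914851 -0.21965448  0.25133988]
n 1 dist 14.3 ang 0.004
[0.9, -0.6, 14.3, 0.003, 0.003, 0.001]
wrist 806 fit tool mm [-0.736 -0.061 -0.001 -0.004] head z 138.7 tilt 44.8 head [ 0.5674 -0.1335  0.1619] spot [ 0.5698 -0.1054  0.1335] post seen [ 0.5708 -0.0928  0.1243] 194
side 519 fit tool mm [-2.253 -0.82   0.    -0.   ] head z 141.9 tilt 44.9 head [ 0.567  -0.1325  0.1587] spot [ 0.5696 -0.1044  0.1303] post seen [ 0.5688 -0.0921  0.1209] 57
scene 271 fit tool mm [-1.287 -1.365 -0.007  0.003] head z 143.4 tilt 44.5 head [ 0.5668 -0.1311  0.1581] spot [ 0.5695 -0.1032  0.1296] post seen [ 0.5714 -0.0896  0.1213] 22
```

View pics/wrist25.png

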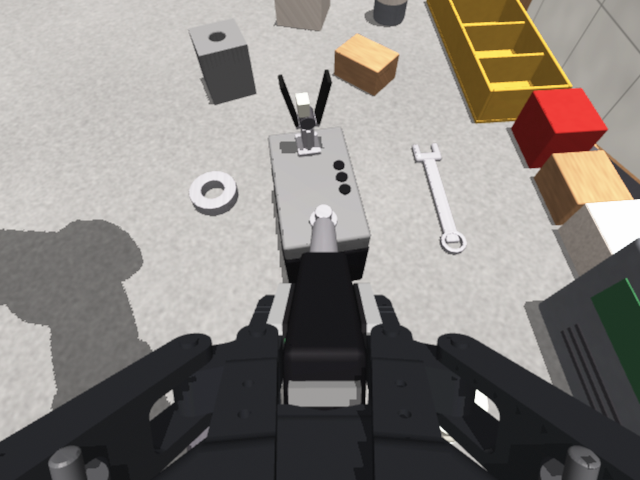

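```bash
python3 -c "
from h import *
p,Rc,o=pose();print(Rc.inv().apply([.7,12.8,-9.0]))"
```

```text
[ 2.73986013 -0.46852783 15.41439743]
```

Call:
play_rows([
  [1.5, -0.5, 10, 0.003, 0.003, 0, 255],
  [0, 0, 5, 0, 0, 0, 255],
  [0, 0, 0, 0, 0, 0, 255],
  [0, 0, 0, 0, 0, 0, 255],
])

```text
clock: 23.3
tcp_pos: [0.5593, -0.2192, 0.2509]
orientation: [-1.847, -1.692, -0.766]
contact_force: [0.2, -0.4, -0.8]
grip_width: 0.0234
```

```bash
python3 fin.py .1815 0; python3 snap.py 26 wrist,side,scene; python3 wand.py 26
```

```text
[ 0.55934874 -0.219179    0.25085354] [ 0.14  0.7   0.73  1.59 -0.96  1.71  1.01] tilt 44.97479354911989
target [ 0.55914851 -0.21965448  0.25133988]
n 1 dist 0.7 ang 0.002
[-0.0, -0.2, -0.7, 0.001, 0.0, 0.0]
wrist 810 fit tool mm [-0.813 -0.138 -0.001 -0.005] head z 138.5 tilt 44.9 head [ 0.5677 -0.1222  0.1523] spot [ 0.57   -0.0941  0.124 ] post seen [ 0.5712 -0.0909  0.1246] 133
side 485 fit tool mm [-2.483 -0.677 -0.003 -0.004] head z 143.2 tilt 44.8 head [ 0.5674 -0.1203  0.1478] spot [ 0.5698 -0.0922  0.1194] post seen [ 0.5691 -0.0922  0.1209] 59
scene 268 fit tool mm [-0.788 -1.254  0.005 -0.002] head z 143.2 tilt 45.2 head [ 0.5671 -0.119   0.1493] spot [ 0.5695 -0.0907  0.1211] post seen [ 0.5721 -0.0895  0.1218] 21
```

Call:
play_rows([
  [1.5, 0.7, 0, 0, 0, 0, 255],
  [0, 0, 0, 0, 0, 0, 255],
  [0, 0, 0, 0, 0, 0, 255],
  [0, 0, 0, 0, 0, 0, 255],
])

```text
clock: 23.85
tcp_pos: [0.5603, -0.2189, 0.2525]
orientation: [-1.849, -1.693, -0.766]
contact_force: [-0.0, -1.5, -0.9]
grip_width: 0.0233
```

```bash
python3 snap.py 27 wrist,side,scene; python3 wand.py 27
python3 - <<'E'
from meas import *
p,Rc,o=pose();print(o["clock"],p,abs(o["qvel"]).max(),o["contact_force"],o["grip_width"],"tilt",np.degrees(np.arccos(-Rc.as_matrix()[2,2])))
for n in("scene","side"):
    for k in("0","27"):
        P=pts(n+k)
        out=[]
        for nm,b in(("bearing",(.39,.47,-.02,.07,.014,.03)),("wrench",(.68,.80,-.12,.12,.004,.012)),("bulb",(.6,.73,.19,.32,.03,.06)),("jar",(.6,.72,-.31,-.2,.04,.08)),("filter",(.5,.72,.38,.55,.06,.09))):
            q=box(P,*b);out.append((nm,len(q),q.mean(0).round(4).tolist() if len(q) else 0))
        print(n,k,out)
    P=pts(n+"27");c=box(P,.50,.62,-.03,.05,.15,.205);print("clip",c.max(0),rect(c[c[:,2]>.18]))
a=cv2.imread("pics/side27.png");b=cv2.imread("pics/scene27.png");cv2.imwrite("pics/f27.png",np.hstack([cv2.resize(a[150:390,250:490],(400,400)),cv2.resize(b[100:300,180:380],(400,400))]))
E
```

```text
wrist 808 fit tool mm [-0.768 -0.078 -0.001 -0.004] head z 138.2 tilt 44.9 head [ 0.5688 -0.1223  0.1541] spot [ 0.5712 -0.0942  0.1257] post seen [ 0.5706 -0.09    0.1245] 110
side 478 fit tool mm [-2.427 -0.716 -0.006 -0.004] head z 142.7 tilt 44.6 head [ 0.5683 -0.1203  0.1496] spot [ 0.5707 -0.0923  0.1211] post seen [ 0.5685 -0.0923  0.121 ] 56
scene 269 fit tool mm [-1.12  -1.244 -0.008  0.004] head z 143.6 tilt 44.5 head [ 0.5683 -0.1188  0.1498] spot [ 0.571  -0.0909  0.1212] post seen [ 0.5719 -0.0893  0.1216] 22
24.0 [ 0.5602 -0.2189  0.2525] 0.003845602775074231 [ 0.2939 -0.6068 -1.8394] 0.02358226002946131 tilt 44.92846601116539
scene 0 [('bearing', 185, [0.4371, 0.0289, 0.017]), ('wrench', 420, [0.7358, 0.011, 0.0063]), ('bulb', 1005, [0.676, 0.2596, 0.0426]), ('jar', 329, [0.6756, -0.2454, 0.0556]), ('filter', 1429, [0.5863, 0.4484, 0.073])]
scene 27 [('bearing', 184, [0.4372, 0.0288, 0.017]), ('wrench', 436, [0.7359, 0.0114, 0.0063]), ('bulb', 1007, [0.6761, 0.2596, 0.0426]), ('jar', 329, [0.6754, -0.246, 0.0553]), ('filter', 1436, [0.5864, 0.4484, 0.073])]
clip [0.5877 0.0211 0.192 ] ([563.6, 9.1], [48.0, 18.4], 2.9)
side 0 [('bearing', 571, [0.4325, 0.0242, 0.016]), ('wrench', 443, [0.7331, -0.0004, 0.0055]), ('bulb', 828, [0.665, 0.25, 0.0414]), ('jar', 1024, [0.6647, -0.2559, 0.0564]), ('filter', 1138, [0.5904, 0.4312, 0.0719])]
side 27 [('bearing', 578, [0.4329, 0.0242, 0.0161]), ('wrench', 433, [0.7328, -0.0001, 0.0055]), ('bulb', 833, [0.6651, 0.2498, 0.0413]), ('jar', 944, [0.6626, -0.2571, 0.0562]), ('filter', 1155, [0.5903, 0.4311, 0.0718])]
clip [0.585  0.0174 0.1907] ([561.1, 6.4], [48.1, 18.3], 3.6)
```

View pics/f27.png

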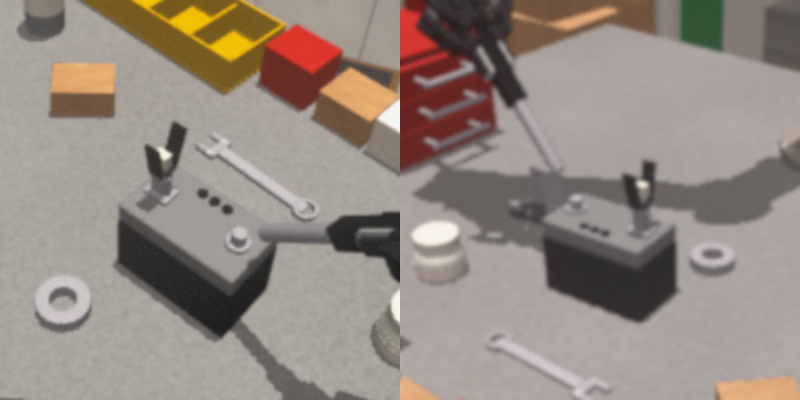

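All checks agree within about 2 mm. The jar's apparent shift in the side view comes from partial occlusion, with the scene view unchanged. Hand in.

```bash
python3 -c "
from bench import r
print(r.hand_in())"
```

```text
the job is handed in; nothing more can be done
None
```

I moved the clip onto the battery tab and handed in with the wand held still at 45°, aimed at the post from about 4 cm. The whole job took about 24 s.

- **Clip:** On the first release it rode up about 4 mm. I squeezed it again, shifted it 3 mm and pushed it down, then pressed on the handle tops, where it held 24 N. Its top now stands 65.1 to 66.8 mm higher than on the stand, where fully seated would be 65 mm. It sits about 1 mm off the tab's middle along the tab's width.
- **Wand:** I drew it out of the holder, carried it clear of the clip and leaned it with the handle towards −y. The last check gave a tilt of 44.9°. The two fixed cameras put the aim point about 2 mm from the post's measured top. The wrist camera showed about 4 mm, but with the post partly hidden behind the stem. The arm was still and the contact force was about 2 N or less, close to its reading at rest.
- **Other things on the bench:** The bearing, wrench, bulb box and filter box were within about 0.5 mm of where they started. The jar was unchanged in the scene view. The side view suggested a 2 mm shift, where the arm partly hides it and fewer points were measured.

I briefly read 44 N vertical force at the wrist while first seating the clip. The clip took this through the fingers, not the gripper's body, and it was well under the 120 N wrist limit.

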